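Set the optical cell in the photometer with its clear faces on the light path

TASK

Slide the red cover along its T-slot to the open end, lift it out and stand it upright on the worktop. Then take the blue-lidded glass cell, gripping it only by its two frosted faces, and seat it gently but fully home in the sloping well with its clear faces looking along the light path, towards the lamp and the detector. Leave the yellow-lidded cell, the jar and the brass weight where they are.

Things in the scene. Friction and masses are not known exactly. Their poses are not given: they have to be found in the camera images.
- photometer: Photometer base, fixed: grey plate 120 (x) x 250 (y) x 12 mm, level on the worktop, carrying the sloping head. Origin at the centre of its underside. White lamp box at the -y end (near the robot), black detector box at the +y end (far), both 58 to 108 mm from the middle, their tops 6 mm below the slot floor.
- head: Sloping head, fixed, 60 mm wide in x. Origin: centre of the well mouth, on the T-slot's floor, 75 mm above the worktop. z: well axis, outward, leaning 30 deg from vertical towards the robot's left; y: level, the light path, pointing away from the robot, lamp on -y, detector on +y; x: up the slope. The well is 25.6 mm square, 28 mm deep, its walls along x and y.
- slot_open_end (a point): Open far end of the T-slot (middle of its floor), at y = +34 mm of the head. The slot runs along head y over the well, from a closed end at y = -26 mm: a cavity 41 mm wide (x), 6 mm high, under two lips 4 mm thick (tops 10 mm above the slot floor) with a 28 mm wide opening between them.
- ball_point (a point): Tip of a spring ball in the well's uphill (+x) wall, 14 mm deep, standing out 2 mm. It presses the cell to the downhill wall with about 2 N. A cell just dropped in can stop on the ball, about 15 mm short; it takes some 3 to 10 N of push to pass, then slides on to the floor.
- seat (a point): Centre of the well's floor, 28 mm below the head's origin along the head's z. A seated cell's origin lies here.
- cover: Red well cover, loose, about 80 g: foot 38 (x) x 34 (y) x 4 mm held in the T-slot, above it a grip block 24 (x) x 30 (y) mm, top 40 mm above the underside. Origin: centre of its underside; z out of its top, y along the slot. It starts over the well, axes as the head's. Its foot is clear of the slot when its origin is beyond y = +51 mm of the head.
- cell: Optical cell with a blue lid, loose, 60 to 110 g, standing upright on the worktop: 24 x 24 mm, glass 66 mm high, lid 22 x 22 x 8 mm on top (74 mm in all). Origin: centre of its underside, z up through the lid. The faces on +x and -x are clear, those on +y and -y white frosted. Light passes along its x axis. It is glass: push it with no more than 25 N.
- cell_windows: The two clear faces of that cell (same origin and axes), each 20 mm wide and 64 mm high; the gripper must not touch them.
- spare_cell: Second cell of the same size with a yellow lid, loose, to be left alone. Origin at the centre of its underside.
- jar: Screw-cap jar with a red cap, 54 mm wide, 80 mm high, to be left alone. Origin at the centre of its underside.
- weight: Brass weight with a knob, 32 mm wide, 42 mm high, to be left alone. Origin at the centre of its underside.

How it is judged:
On the way, in this order (a step that is already met when the one before it is completed fails the run):
1. the cover is slid out of the open end of the T-slot (y of cover in the frame of head above 0.05 m), for 0.05 s.
2. the cover stands upright on the worktop (height (world z) of cover below 0.005 m and angle between cover's own z axis and vertical below 0.1 rad), for 0.2 s.
3. the cell is fully home in the well, clear faces on the light path (distance between cell and seat below 0.003 m and angle between the x axis of cell and the y axis of head, either way round below 0.12 rad), for 0.2 s.
At the end, for the whole second after the job is handed in: The blue-lidded cell rests with its underside within 3 mm of the centre of the well's floor, clear faces within 0.12 rad of the light path, length within 0.12 rad of the well axis; the cover stands on the worktop (within 5 mm), upright within 0.1 rad; both at rest (all of step 2 and all of step 3 and angle between the z axis of cell and the z axis of head, either way round below 0.12 rad and linear speed of each of cell, cover below 0.02 m/s); the robot touches nothing.
It fails at once if the gripper touches the cell's clear faces (over 1 N) (contact force between the fingers and cell_windows above 1 N).
It fails at once if the cell is forced (over 80 N in all between cell and head, as a push of over 25 N gives) (contact force between cell and head above 80 N).
It fails at once if the yellow-lidded cell is moved or tipped (distance of spare_cell from where it was at the start of the episode above 0.02 m or angle between spare_cell's own z axis and vertical above 0.3 rad).
It fails at once if the jar or the weight is moved (distance of any of jar, weight from where it was at the start of the episode above 0.02 m).
It also fails if it takes over 58 s, if anything falls off the work surface, if the arm or the gripper's body presses on something with over 40 N, if the wrist force passes 120 N, or if a joint passes its speed limit or range.

ROBOT

A 6-joint arm with a two-finger parallel gripper is mounted at the origin on a cart in front of the work surface, level with it; the furniture and walls round the work are solid. World frame = base frame: x ahead of the robot, y to its left, z up, the work surface at z = 0. Lengths are in m, angles in rad, forces in N, time in s.
With the tool pointing down it reaches from about 0.375 to 0.9 m from the base axis. Payload 3.1 kg.
Tool frame: the origin (TCP) lies at the very end of the fingers, on their centre line; the grasp point (between the pads) lies robot.grasp_offset behind it (robot.grasp_offset is the distance from the TCP to the grasp point, in m); z points along the fingers, y is the direction in which the jaws open and shut (so a half turn about z gives the same grasp; the last joint's range is limited). The gripper opens to 87 mm and grips with 3 to 60 N. Pads are 19 mm wide; open, the fingers measure 117 mm over their backs; the gripper's body (75 mm by 190 mm) begins 51 mm behind the grasp point.
Start: joints at [1.056, 0.527, 1.433, -0, 1.181, -0.178], TCP at [0.207, 0.59, 0.184] pointing down, gripper open.
Joint ranges: [-3.08, 3.08], [-0.75, 2.2], [0.22, 2.44], [-1.43, 4.57], [0, 2.65], [-2.85, 2.85]. Speed limits (rad/s): [2.79, 2.79, 3.14, 3.14, 3.14, 3.14].

INTERFACE

Orientations are given as a unit quaternion [x, y, z, w].
In Python, from rig import robot gives the robot as it stands.
- The arm moves only by the tool drive_tool, never from a script. Its argument "targets" is one flat list of numbers, 6 for each row, row after row: the shift along the tool's x, y, z in cm, then the turn, a rotation vector about the tool's x, y, z in degrees. A call has 1 to 12 rows; each row is the pose to reach, as a shift and turn from the pose commanded when the call began, along the tool's axes at that moment; what a row does not reach only later rows make up. A row lasts 1/12 s, in which the tool goes at most 41.7 mm and 7.16 degrees, less where a joint would pass 70% of its speed; a pose out of reach is approached as far as the arm can. A call with a gripper value outside its range is refused whole. "grip" is the gripper command: -1 is fully open, 1 is shut, values between are in proportion, set as the call begins (left out, the last holds). The fingers move at their own pace and stop on an object; "squeeze" is the grip in N (left out, the last holds). Time passes only in rows, so rows that repeat a pose let the fingers close. It gives the time, the measured TCP pose, the force and the opening at its end, in the units of the state.
- robot.get_obs(): the state, without advancing time (a new reading comes with each control period).
- robot.camera(name): name is "scene" or "top" or "wrist"; returns (picture, depth): 420x560x3 uint8, red, green, blue; 420x560 float32, m along the optical axis (not along the pixel's ray), 0 where there is no reading.
- robot.calibration(name): a dict with "mtx" (3x3 intrinsics, pixels), "distortion" ([k1, k2, p1, p2, k3] as OpenCV has them; the pictures are not rectified), "R" (3x3) and "t" (3): a world point X has camera coordinates R X + t; the wrist camera has in their place "hand_eye" (4x4, takes a point from camera to tool coordinates, whose origin is the TCP and whose axes are the flange's). Camera axes: x right, y down, z forward; pixel columns grow to the right and rows downward; lengths in m; the calibration is good to about 2 mm. A picture is of the moment at which its call begins: read the wrist's pose just before it. calibration takes no time and is no camera call.
- robot.hand_in(): hands the job in, once; it reports no verdict.
The state is a dict: "time": time; "q": joint angles; "joint_velocities": joint speeds; "joint_torque": joint torques, N m; "position": TCP position; "tool_rot": TCP orientation; "ft_force": force on the tool from outside, world axes, zero at the start; "moment": the same for the moment, N m; "grip_width": finger opening in m.
Only numpy, scipy, OpenCV 4.12 (cv2) and the standard library are available. Lean on these libraries where they do the work, as an engineer would, in place of code of your own. Each camera call takes 0.05 s, during which the arm holds its last target.

## Working session

There is one attempt and no reset: what is moved stays moved. The work goes in short steps, Python scripts to look and compute and a tool call to move; the robot and the scene stay as the last step left them, time stands still between calls to the robot, and variables do not carry over. Pictures are saved under pics/ and viewed, and the job is handed in when it is done.

Besides the shell and the picture viewer there is one more tool, called after "Emit:" as name(argument=value, ...), one argument or row to a line, values as JSON. drive_tool: Moves the arm, as the interface text tells. Its arguments: {"type":"object","properties":{"targets":{"type":"array","items":{"type":"number"}},"grip":{"type":"number"},"squeeze":{"type":"number"}},"required":["targets"]}

```bash
ls; mkdir -p pics
python3 - <<'E'
from rig import robot
import cv2,numpy as np
print(robot.get_obs()); print(robot.grasp_offset)
for n in ("scene","top","wrist"):
    p,d=robot.camera(n); cv2.imwrite(f"pics/{n}0.png",p[:,:,::-1]); np.save(f"pics/{n}0.npy",d)
    print(n,robot.calibration(n))
E
```

```text
pics
{'time': 0.0, 'q': array([ 1.05547292e+00,  5.28458370e-01,  1.43389967e+00, -2.54237926e-05,
        1.18140626e+00, -1.78509333e-01]), 'joint_velocities': array([ 0.00013373, -0.0006431 , -0.00091986, -0.00051621, -0.00125248,
       -0.00229025]), 'joint_torque': array([ 1.11293843e-04, -4.40038133e+01, -1.76591724e+01,  6.31416868e-02,
        5.84713288e-02, -2.00482464e-04]), 'position': array([0.20612654, 0.58916375, 0.18297736]), 'tool_rot': array([ 1.67607266e-01,  9.85853247e-01, -1.02513481e-03, -3.58125378e-04]), 'ft_force': array([ 0.30392613, -0.1116925 , -0.19608961]), 'moment': array([0.00590584, 0.0154191 , 0.00496526]), 'grip_width': 0.0869558671276177}
0.0187
scene {'mtx': array([[470.33708882,   0.        , 282.95605495],
       [  0.        , 470.33708882, 208.97718097],
       [  0.        ,   0.        ,   1.        ]]), 'distortion': array([-0.00715517,  0.        ,  0.        ,  0.        ,  0.        ]), 'R': array([[ 0.82902627, -0.55918674, -0.00506269],
       [-0.37724988, -0.55256575, -0.74320496],
       [ 0.41279289,  0.61804634, -0.66904466]]), 
[... 422 characters left out ...]
66076 ,  0.003432  , -0.99890738]]), 't': array([-0.01032036,  0.5383549 ,  1.23644814])}
wrist {'mtx': array([[307.57694886,   0.        , 277.67688066],
       [  0.        , 307.57694886, 205.26180879],
       [  0.        ,   0.        ,   1.        ]]), 'distortion': array([-0.05963458,  0.        ,  0.        ,  0.        ,  0.        ]), 'hand_eye': array([[-6.10875218e-04, -9.53610090e-01, -3.01043888e-01,
         8.27772145e-02],
       [ 9.99999406e-01, -3.10766159e-04, -1.04478158e-03,
        -5.69546233e-04],
       [ 9.02760004e-04, -3.01044348e-01,  9.53609714e-01,
        -2.01057452e-01],
       [ 0.00000000e+00,  0.00000000e+00,  0.00000000e+00,
         1.00000000e+00]])}
```

View pics/scene0.png

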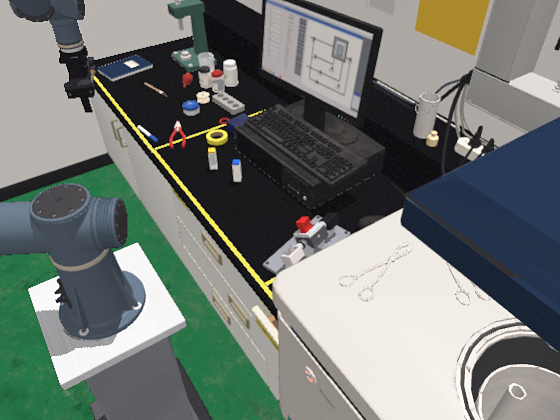

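View pics/top0.png

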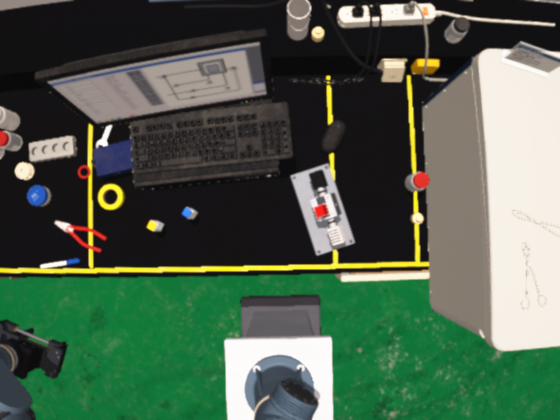

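View pics/wrist0.png

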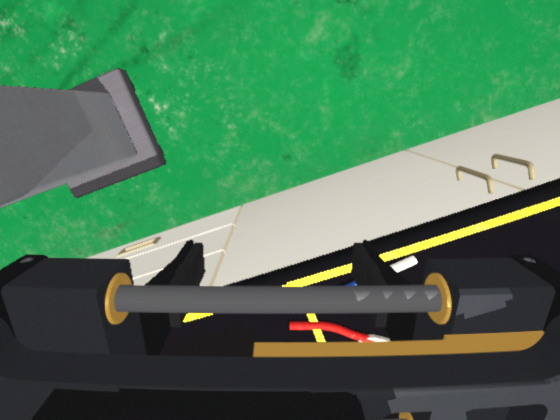

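Run:
```python
import cv2
t=cv2.imread('pics/top0.png'); s=cv2.imread('pics/scene0.png')
cv2.imwrite('pics/c1.png',cv2.resize(t[155:260,280:360],None,fx=7,fy=7,interpolation=2)[:,:][0:600] if 0 else cv2.resize(t[160:260,280:360],None,fx=6,fy=6,interpolation=2))
cv2.imwrite('pics/c2.png',cv2.resize(t[200:240,140:210],None,fx=10,fy=10,interpolation=2))
cv2.imwrite('pics/c3.png',cv2.resize(s[205:280,255:355],None,fx=8,fy=8,interpolation=2))
cv2.imwrite('pics/c4.png',cv2.resize(s[140:190,200:250],None,fx=10,fy=10,interpolation=2))
```

```text
(no output)
```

View pics/c1.png

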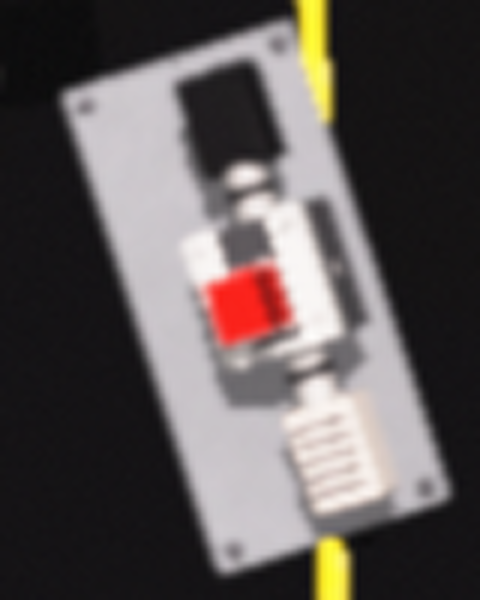

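View pics/c2.png

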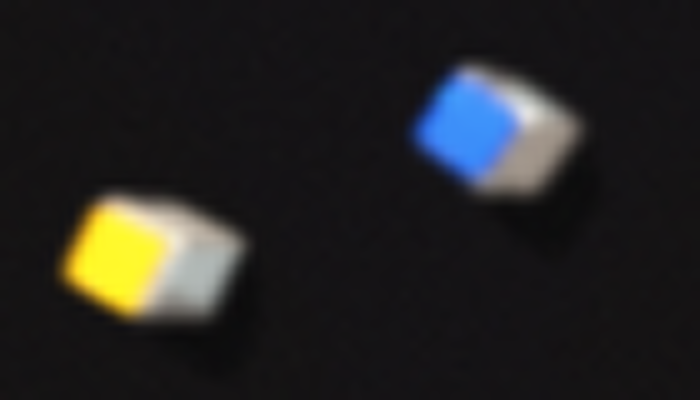

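View pics/c3.png

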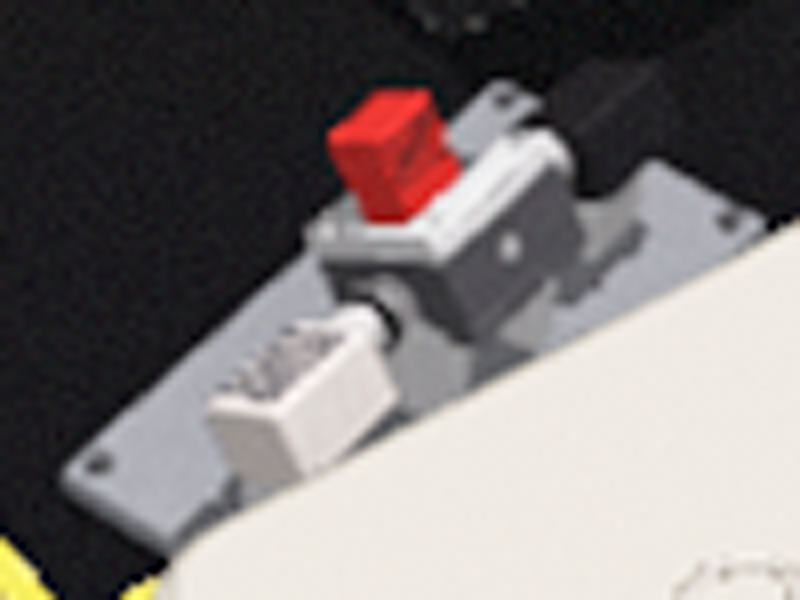

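View pics/c4.png

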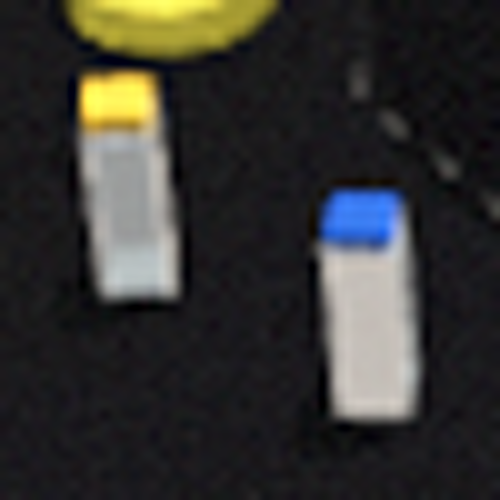

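```bash
cat > h.py <<'E'
import numpy as np,cv2
from scipy.spatial.transform import Rotation as R
from rig import robot
def ray(name,px,obs=None):
    c=robot.calibration(name); px=np.array(px,float).reshape(-1,1,2)
    u=cv2.undistortPoints(px,c['mtx'],np.array(c['distortion'])).reshape(-1,2)
    d=np.c_[u,np.ones(len(u))]
    if name=='wrist':
        T=np.eye(4);T[:3,:3]=R.from_quat(obs['tool_rot']).as_matrix();T[:3,3]=obs['position']
        M=T@c['hand_eye']; return M[:3,3],d@M[:3,:3].T
    return -c['R'].T@c['t'],d@c['R']
def onz(name,px,z,obs=None):
    o,d=ray(name,px,obs); return o+d*((z-o[2])/d[:,2])[:,None]
def proj(name,X,obs=None):
    c=robot.calibration(name); X=np.array(X,float).reshape(-1,3)
    if name=='wrist':
        T=np.eye(4);T[:3,:3]=R.from_quat(obs['tool_rot']).as_matrix();T[:3,3]=obs['position']
        M=np.linalg.inv(T@c['hand_eye']);Rm,t=M[:3,:3],M[:3,3]
    else: Rm,t=c['R'],c['t']
    return cv2.projectPoints(X,cv2.Rodrigues(Rm)[0],t,c['mtx'],np.array(c['distortion']))[0].reshape(-1,2)
def move(Pt,Rt,Pc,Rc):
    """cm/deg row from commanded (Pc,Rc) to target"""
    return np.round(np.r_[Rc.T@(Pt-Pc)*100,R.from_matrix(Rc.T@Rt).as_rotvec(degrees=True)],2)
E
python3 - <<'E'
from h import *
f=lambda L,s,o:(np.array(L)+.5)/s-.5+np.array(o)
P=onz('top',f([(60,97),(293,18),(452,497),(220,577)],6,(280,160)),.012)
print(P, P.mean(0)); 
for i in range(4): print(np.linalg.norm(P[i]-P[(i+1)%4]))
ax=(P[0]-P[3]+P[1]-P[2]); print('yaw y axis',np.degrees(np.arctan2(ax[1],ax[0])))
# scene: near-left corner (65,475),(front) (175,550)?, far right (650+,160),(765,215) far left (500,80)
Q=onz('scene',f([(62,475),(765,220)],8,(255,205)),.012);print(Q,Q.mean(0))
B=onz('top',f([(465,65),(412,130),(475,185),(522,125)],10,(140,200)),.074);print('blue',B,B.mean(0))
Y=onz('top',f([(100,198),(62,270),(135,318),(170,245)],10,(140,200)),.074);print('yel',Y,Y.mean(0))
S=onz('scene',f([(320,238),(390,245),(403,195),(335,188)],10,(200,140)),.07);print('blueS',S,S.mean(0))
# jar cap, weight
print(onz('top',[(421,180)],.08),onz('top',[(418,218)],.04))
for n in('top','scene'):
    d=np.load(f'pics/{n}0.npy'); print(n,d[210,322] if n=='top' else d[220,303])
E
```

```text
[[ 0.63178466 -0.04795706  0.012     ]
 [ 0.66826603 -0.16411621  0.012     ]
 [ 0.43019685 -0.2351883   0.012     ]
 [ 0.39426931 -0.120114    0.012     ]] [ 0.53112921 -0.14184389  0.012     ]
0.1217531832976026
0.24845156230173035
0.12055240326468146
0.24823409670599722
yaw y axis 16.76041968104609
[[ 0.39460219 -0.12280747  0.012     ]
 [ 0.6673324  -0.1622372   0.012     ]] [ 0.5309673  -0.14252233  0.012     ]
blue [[0.54645229 0.24688735 0.074     ]
 [0.52848759 0.26233136 0.074     ]
 [0.51255382 0.24453825 0.074     ]
 [0.52912677 0.23085446 0.074     ]] [0.52915512 0.24615286 0.074     ]
yel [[0.51138771 0.35279805 0.074     ]
 [0.49122005 0.36416978 0.074     ]
 [0.47719131 0.34308157 0.074     ]
 [0.49762412 0.33260252 0.074     ]] [0.4943558  0.34816298 0.074     ]
blueS [[0.51385166 0.24772564 0.07      ]
 [0.53041959 0.2318541  0.07      ]
 [0.54740062 0.25291489 0.07      ]
 [0.53117885 0.26867631 0.07      ]] [0.53071268 0.25029274 0.07      ]
[[ 0.60323136 -0.41865745  0.08      ]] [[ 0.49658658 -0.41821094  0.04      ]]
top 1.1473268
scene 1.2370205
```

```bash
cat >> h.py <<'E'
def headR(yaw=16.8):
    y=np.radians(yaw); Y=np.array([np.cos(y),np.sin(y),0]); L=np.array([-np.sin(y),np.cos(y),0])
    Z=np.array([0,0,np.cos(np.pi/6)])+L*.5; X=np.cross(Y,Z); return np.c_[X,Y,Z]
E
python3 - <<'E'
from h import *
H=headR(); o=np.array([.531,-.142,.075])
blk=np.array([[sx*.012,sy*.015,z] for z in(.01,.04) for sx,sy in((-1,-1),(1,-1),(1,1),(-1,1))])
for n,s,of,(w,h) in(('top',8,(280,160),(80,75)),('scene',8,(255,205),(100,75))):
    im=cv2.imread(f'pics/{n}0.png')[of[1]:of[1]+h,of[0]:of[0]+w]; im=cv2.resize(im,None,fx=s,fy=s,interpolation=2)
    p=((proj(n,o+blk@H.T)-of+.5)*s-.5).astype(int)
    for q in(p[:4],p[4:]): cv2.polylines(im,[q.reshape(-1,1,2)],True,(0,255,0),1)
    cv2.imwrite(f'pics/ov_{n}.png',im)
E
```

```text
(no output)
```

View pics/ov_top.png

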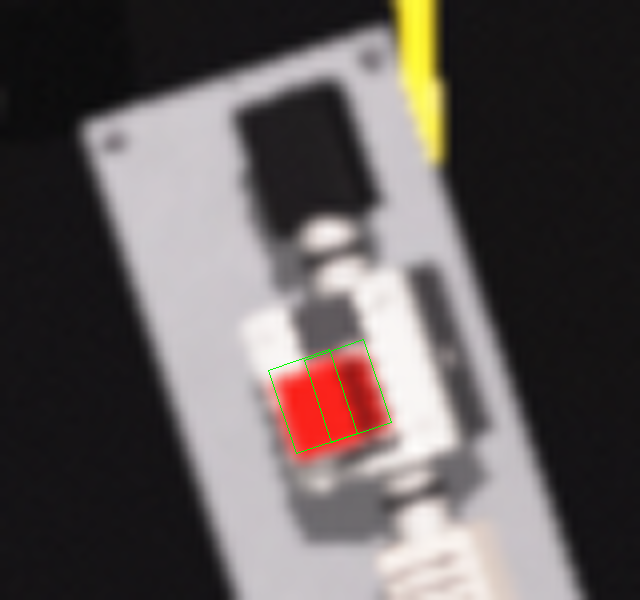

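View pics/ov_scene.png

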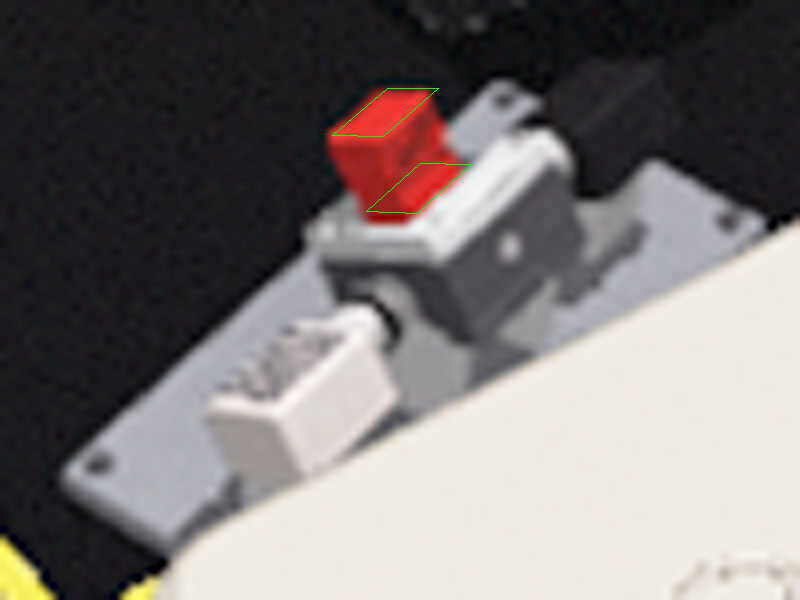

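```bash
cat >> h.py <<'E'
def Rh(yaw=16.8):
    H=headR(yaw); return np.c_[-H[:,1],-H[:,0],-H[:,2]]
def plan(Pt,Rt,o=None):
    o=o or robot.get_obs(); Rc=R.from_quat(o['tool_rot']).as_matrix()
    m=move(np.array(Pt),Rt,o['position'],Rc); print('t %.2f'%o['time'],'row',m.tolist(),'dist %.1f ang %.1f'%(np.linalg.norm(m[:3]),np.linalg.norm(m[3:])),'F',o['ft_force'].round(1),'w',round(o['grip_width'],4))
    return m
E
python3 - <<'E'
from h import *
H=headR();o=np.array([.531,-.142,.075])
m=plan(o+H@[0,0,.13],Rh())
E
```

```text
t 0.15 row [-50.99, -53.04, -0.37, 28.91, -9.49, -35.24] dist 73.6 ang 46.6 F [-0.3  0.2 -0.7] w 0.0869
```

Emit:
drive_tool(
  targets=[-1.0,-1.0,-0.5,0.6,-0.2,-0.7,-3,-3,-1,1.7,-0.6,-2.1,-5.5,-5.5,-1.5,3.1,-1,-3.8,-8,-8,-2,4.5,-1.5,-5.5,-10.5,-11,-2,6,-2,-7.3,-13,-13.5,-2,7.4,-2.4,-9,-15.5,-16,-2,8.8,-2.9,-10.7,-18,-18.5,-2,10.2,-3.4,-12.4,-20.5,-21,-2,11.6,-3.8,-14.2,-23,-24,-2,13,-4.3,-15.9,-25.5,-26.5,-2,14.5,-4.8,-17.6,-28,-29,-2,15.9,-5.2,-19.4],
  grip=-1,
)

```text
time: 1.15
position: [0.3752, 0.2219, 0.2039]
tool_rot: [-0.003, 0.989, -0.144, 0.021]
ft_force: [0.7, -0.1, -0.6]
grip_width: 0.0872
```

Run:
```python
from h import *
H=headR();o=np.array([.531,-.142,.075])
m=plan(o+H@[0,0,.13],Rh())
print(robot.get_obs()['q'].round(2),robot.get_obs()['position'])
```

```text
t 1.15 row [-13.27, -28.45, 10.73, 13.02, -4.24, -15.76] dist 33.2 ang 20.9 F [ 0.7 -0.1 -0.6] w 0.0872
[ 0.49  0.33  1.78 -0.3   1.16 -0.95] [0.37516679 0.221935   0.20389543]
```

Emit:
drive_tool(
  targets=[-1.6,-3.2,1,1.5,-0.5,-1.8,-3.2,-6.5,2.2,3.0,-1.0,-3.6,-4.7,-10,3.6,4.6,-1.5,-5.5,-6.2,-13,4.8,6,-2,-7.2,-7.7,-16.5,6,7.5,-2.5,-9,-9.2,-20,7.3,9,-3,-11,-10.7,-23,8.5,10.5,-3.5,-12.7,-12,-26,9.7,12,-4,-14.4,-13,-28,10.5,12.8,-4.2,-15.5,-13.3,-28.4,10.7,13,-4.2,-15.8,-13.3,-28.4,10.7,13,-4.2,-15.8,-13.3,-28.4,10.7,13,-4.2,-15.8],
)

```text
time: 2.15
position: [0.5113, -0.0773, 0.1872]
tool_rot: [-0.14, 0.956, -0.255, 0.037]
ft_force: [-0.3, 0.5, 0.7]
grip_width: 0.087
```

Run:
```python
from h import *
H=headR();o=np.array([.531,-.142,.075])
ob=robot.get_obs()
m=plan(o+H@[0,0,.13],Rh(),ob)
p,d=robot.camera('wrist'); im=p[:,:,::-1].copy(); cv2.imwrite('pics/w1.png',im); np.save('pics/w1.npy',d)
blk=np.array([[sx*.012,sy*.015,z] for z in(.01,.04) for sx,sy in((-1,-1),(1,-1),(1,1),(-1,1))])
q=proj('wrist',o+blk@H.T,ob).astype(int);
for k in(q[:4],q[4:]): cv2.polylines(im,[k.reshape(-1,1,2)],True,(0,255,0),1)
cv2.imwrite('pics/w1o.png',im)
```

```text
t 2.15 row [-0.02, -0.25, 0.1, 0.14, -0.08, -0.11] dist 0.3 ang 0.2 F [-0.3  0.5  0.7] w 0.087
```

View pics/w1o.png

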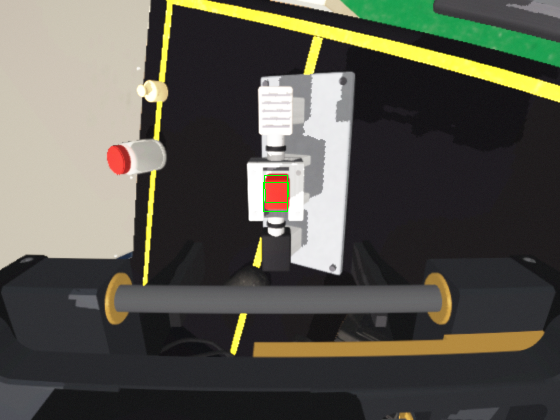

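Run:
```python
import cv2
for n in('w1','w1o'):
    im=cv2.imread(f'pics/{n}.png')[150:280,230:360]; cv2.imwrite(f'pics/{n}c.png',cv2.resize(im,None,fx=4.5,fy=4.5,interpolation=0 if n=='w1o' else 2))
a=cv2.imread('pics/w1c.png');b=cv2.imread('pics/w1oc.png')
cv2.imwrite('pics/w1cc.png',cv2.resize(cv2.hconcat([a[:350,50:400],b[:350,50:400]]),None,fx=1.1,fy=1.1))
```

```text
(no output)
```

View pics/w1cc.png

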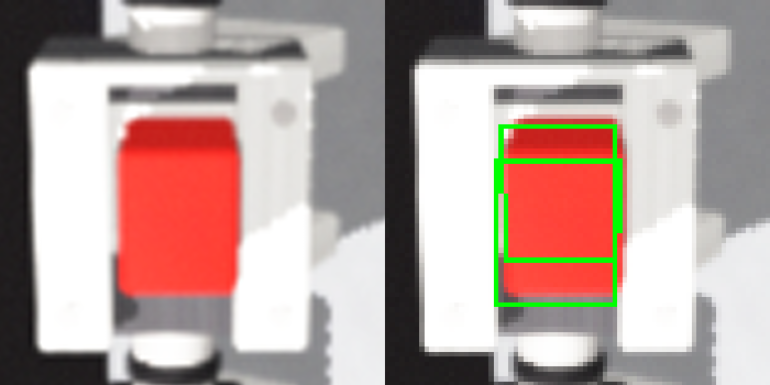

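Run:
```python
from h import *
H=headR();o=np.array([.531,-.142,.075]); ob=robot.get_obs()
pts=np.array([[.03,-.03,.01],[-.03,-.03,.01],[.03,.034,.01],[-.03,.034,.01],[.014,-.02,.01],[-.014,-.02,.01],[.014,.034,.01],[-.014,.034,.01]])
q=proj('wrist',o+pts@H.T,ob)
print((((q-[230,150]+.5)*4.5-.5-[50,0])*1.1).round(0))
```

```text
[[ 32.  60.]
 [314.  60.]
 [ 40. 343.]
 [307. 343.]
 [108. 106.]
 [238. 106.]
 [112. 343.]
 [236. 343.]]
```

Emit:
drive_tool(
  targets=[0.0,-0.2,1.5,0,0,0,0.0,-0.2,3.5,0,0,0,0,-0.2,6,0,0,0,0,-0.2,8.5,0,0,0,0.1,-0.2,10.5,0,0,0,0.1,-0.2,11.5,0,0,0,0.1,-0.2,11.7,0,0,0,0.1,-0.2,11.7,0,0,0],
)

```text
time: 2.87
position: [0.5281, -0.1348, 0.0869]
tool_rot: [-0.141, 0.956, -0.255, 0.037]
ft_force: [0.0, -0.2, 0.2]
grip_width: 0.0871
```

Run:
```python
from h import *
H=headR();o=np.array([.531,-.142,.075])
m=plan(o+H@[0,-.001,.014],Rh())
```

```text
t 2.87 row [0.03, -0.07, 0.02, 0.11, -0.04, -0.02] dist 0.1 ang 0.1 F [ 0.  -0.2  0.2] w 0.0871
```

Close on the cover.

Emit:
drive_tool(
  targets=[0,0,0,0,0,0,0,0,0,0,0,0,0,0,0,0,0,0,0,0,0,0,0,0,0,0,0,0,0,0,0,0,0,0,0,0,0,0,0,0,0,0,0,0,0,0,0,0],
  grip=1,
  squeeze=25,
)

```text
time: 3.53
position: [0.5282, -0.1355, 0.0871]
tool_rot: [-0.141, 0.956, -0.255, 0.038]
ft_force: [0.8, 0.1, -1.0]
grip_width: 0.0418
```

Emit:
drive_tool(
  targets=[0,0,0,0,0,0,0,0,0,0,0,0,0,0,0,0,0,0,0,0,0,0,0,0,0,0,0,0,0,0],
)

```text
time: 3.95
position: [0.5281, -0.1355, 0.087]
tool_rot: [-0.141, 0.956, -0.255, 0.038]
ft_force: [-0.7, 0.6, -0.3]
grip_width: 0.0082
```

Run:
```python
from h import *
print(robot.get_obs())
for n in('scene','wrist'):
    p,d=robot.camera(n); im=p[:,:,::-1].copy()
    if n=='scene': im=cv2.resize(im[170:290,230:380],None,fx=5,fy=5,interpolation=2)
    cv2.imwrite(f'pics/{n}2.png',im)
```

```text
{'time': 3.95, 'q': array([-0.17349095,  0.57847661,  1.91601885, -0.91319574,  0.59791594,
       -1.2765805 ]), 'joint_velocities': array([-0.00024932, -0.00080986, -0.00080059, -0.00207999, -0.00030843,
        0.00062299]), 'joint_torque': array([-1.82910546e-03, -3.73860419e+01, -8.82037908e+00, -1.00240566e+00,
        5.92397153e-01, -3.80858139e-02]), 'position': array([ 0.52813092, -0.13549097,  0.08697944]), 'tool_rot': array([-0.14051745,  0.95586613, -0.25527579,  0.03753736]), 'ft_force': array([-0.7391102 ,  0.58341699, -0.27097357]), 'moment': array([ 0.33320418,  0.07758336, -0.01272765]), 'grip_width': 0.0082147701969756}
```

View pics/scene2.png

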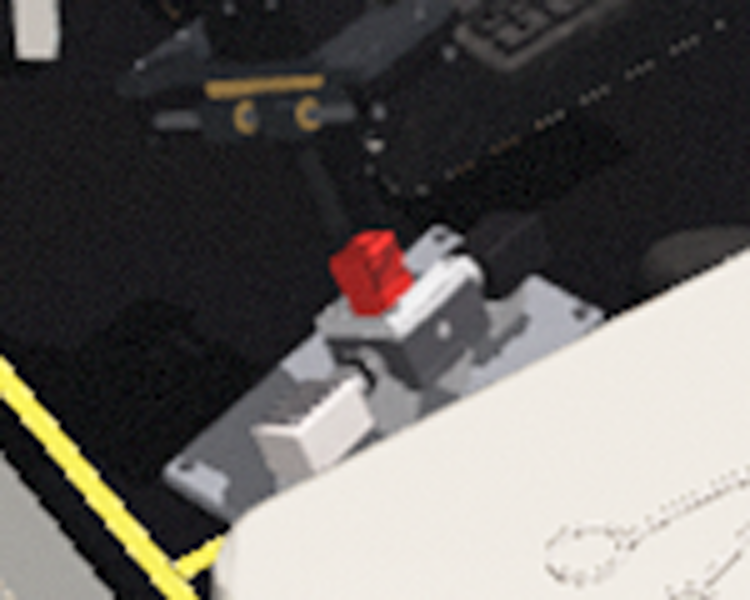

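View pics/wrist2.png

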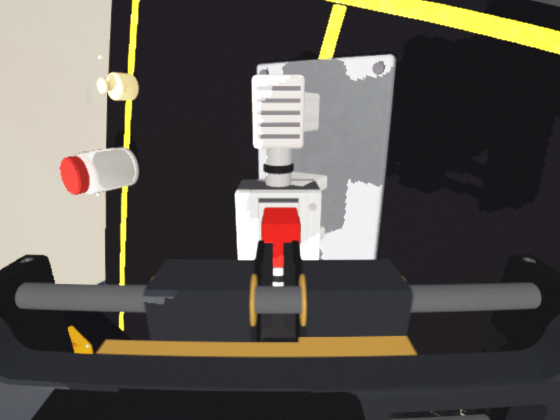

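Run:
```python
from h import *
ob=robot.get_obs();Rc=R.from_quat(ob['tool_rot']).as_matrix()
print(proj('wrist',ob['position'],ob),proj('wrist',ob['position']-Rc[:,2]*.0187,ob),proj('scene',ob['position']),proj('top',ob['position']))
H=headR();print(proj('wrist',np.array([.531,-.142,.075])+H@[0,0,.04],ob))
p,d=robot.camera('wrist'); im=p[190:320,210:350,::-1]; cv2.imwrite('pics/w3.png',cv2.resize(im,None,fx=5,fy=4.5,interpolation=2))
p,d2=robot.camera('top'); im=p[150:260,270:370,::-1]; cv2.imwrite('pics/t3.png',cv2.resize(im,None,fx=5,fy=5,interpolation=2))
```

```text
[[278.98043802 232.36587694]] [[279.07184895 243.4760156 ]] [[306.18859816 226.98484959]] [[322.51320528 208.9140325 ]]
[[279.04136392 249.57084314]]
```

View pics/w3.png

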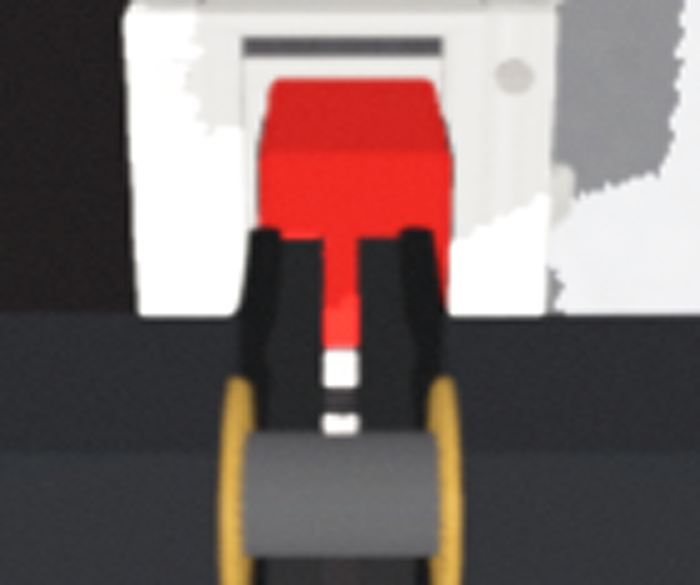

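View pics/t3.png

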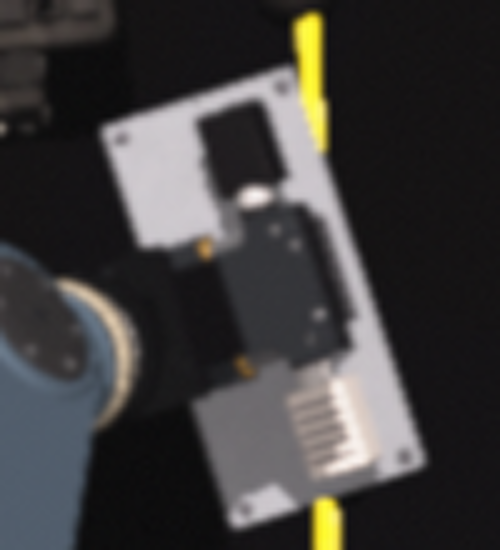

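Run:
```python
from h import *
ob=robot.get_obs();p,d=robot.camera('wrist'); np.save('pics/w4.npy',d)
for u,v in[(264,243),(264,247),(268,250),(290,247),(278,215),(275,235),(278,240),(278,252),(240,240)]:
    o,dr=ray('wrist',[(u,v)],ob); X=o+dr[0]*d[v,u]
    H=headR(); print((u,v),d[v,u], 'head', (H.T@(X-[.531,-.142,.075])*1000).round(1), 'tool',(R.from_quat(ob['tool_rot']).as_matrix().T@(X-ob['position'])*1000).round(1))
```

```text
(264, 243) 0.1716699 head [  8.5 -12.3  57.2] tool [ 11.5  -8.5 -43.3]
(264, 247) 0.16603062 head [  8.2 -12.6  63. ] tool [ 11.8  -8.3 -49.1]
(268, 250) 0.16711399 head [  6.1 -10.6  62.5] tool [  9.8  -6.1 -48.6]
(290, 247) 0.16721739 head [ -5.9 -12.1  62. ] tool [ 11.3   5.8 -48. ]
(278, 215) 0.20211846 head [  0.6 -17.2  23.8] tool [16.4 -0.7 -9.8]
(275, 235) 0.18859409 head [  2.5 -10.   40.2] tool [  9.1  -2.5 -26.3]
(278, 240) 0.0 head [  0.8 -83.9 214.7] tool [  83.2   -0.7 -200.7]
(278, 252) 0.19294028 head [ 0.6  1.9 39.4] tool [ -2.8  -0.7 -25.5]
(240, 240) 0.22103375 head [28.   6.2 11.3] tool [ -7.  -28.    2.6]
```

Run:
```python
from h import *
ob=robot.get_obs(); print(ob['grip_width'])
he=robot.calibration('wrist')['hand_eye'];c=robot.calibration('wrist')
vv,uu=np.mgrid[0:420,0:560]
u=cv2.undistortPoints(np.c_[uu.ravel(),vv.ravel()].astype(float).reshape(-1,1,2),c['mtx'],np.array(c['distortion'])).reshape(-1,2)
for f in('w1','w4'):
    d=np.load(f'pics/{f}.npy').ravel(); ok=(d>0.05)
    X=(np.c_[u,np.ones(len(u))]*d[:,None])@he[:3,:3].T+he[:3,3]
    X=X*1000
    for lo,hi in((-120,-80),(-80,-60),(-60,-50),(-50,-40),(-40,-30),(-30,-20),(-20,-10),(-10,0),(0,10)):
        m=ok&(X[:,2]>lo)&(X[:,2]<hi)&(abs(X[:,1])<65)&(abs(X[:,0])<20)
        if m.sum(): print(f,lo,hi,m.sum(),X[m].min(0).round(0),X[m].max(0).round(0),'uv',uu.ravel()[m].min(),uu.ravel()[m].max(),vv.ravel()[m].min(),vv.ravel()[m].max())
```

```text
0.0008859280977871911
w1 -120 -80 3542 [ -11.  -58. -120.] [ 20.  57. -80.] uv 127 429 276 355
w1 -80 -60 1449 [-10. -58. -80.] [ 12.  56. -60.] uv 153 403 257 315
w1 -60 -50 643 [ -9. -53. -60.] [ 12.  52. -50.] uv 176 379 248 285
w1 -50 -40 542 [-10. -53. -50.] [ 12.  51. -40.] uv 182 373 241 282
w1 -40 -30 80 [ -9. -53. -40.] [ 11.  51. -37.] uv 187 369 240 271
w4 -120 -80 645 [ -12.   -7. -120.] [ 16.   5. -80.] uv 261 294 278 341
w4 -80 -60 651 [  3. -11. -80.] [ 12.   9. -60.] uv 258 297 257 281
w4 -60 -50 294 [  9. -10. -60.] [ 12.   9. -50.] uv 259 296 249 260
w4 -50 -40 262 [  9. -10. -50.] [ 12.   9. -40.] uv 260 295 241 252
w4 -40 -30 31 [  9. -10. -40.] [ 11.   7. -37.] uv 261 292 240 244
w4 -30 -20 943 [-13. -11. -28.] [ 17.  13. -20.] uv 261 300 220 266
w4 -20 -10 200 [ 13. -12. -20.] [ 17.  13. -10.] uv 261 299 215 223
w4 -10 0 169 [ 14. -11. -10.] [17. 13. -0.] uv 262 298 210 217
w4 0 10 2475 [-20. -31.   0.] [20. 29. 10.] uv 235 320 203 256
```

Emit:
drive_tool(
  targets=[0,0,0,0,0,0,0,0,0,0,0,0,0,0,0,0,0,0,0,0,0,0,0,0,0,0,0,0,0,0,0,0,0,0,0,0,0,0,0,0,0,0,0,0,0,0,0,0],
  grip=-0.2,
)

```text
time: 4.87
position: [0.5282, -0.1355, 0.087]
tool_rot: [-0.141, 0.956, -0.255, 0.038]
ft_force: [1.0, 0.7, 0.4]
grip_width: 0.0457
```

Run:
```python
from h import *
ob=robot.get_obs(); print(ob['grip_width'])
p,d=robot.camera('wrist'); np.save('pics/w5.npy',d); cv2.imwrite('pics/w5.png',p[:,:,::-1])
p,d=robot.camera('scene'); cv2.imwrite('pics/s5.png',cv2.resize(p[150:280,210:360,::-1],None,fx=5,fy=4.6,interpolation=2)); np.save('pics/s5.npy',d)
```

```text
0.04572958652554212
```

View pics/w5.png

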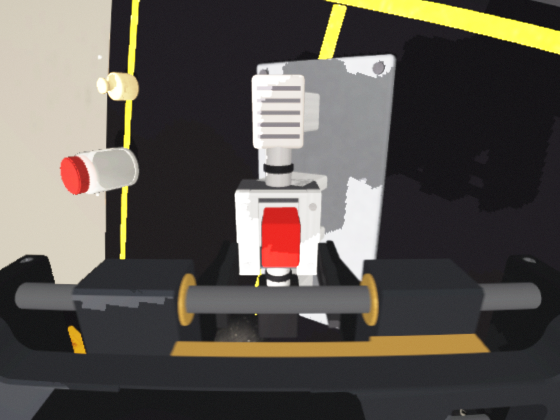

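View pics/s5.png

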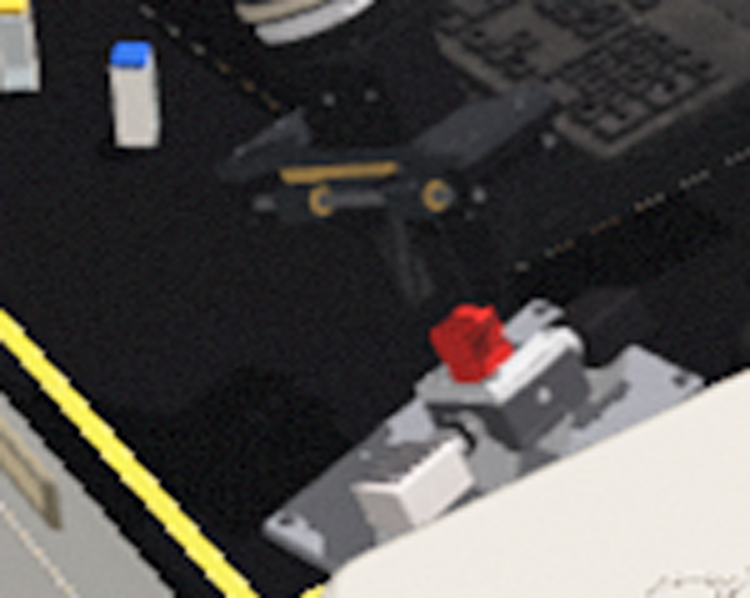

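Run:
```python
from h import *
ob=robot.get_obs();Rc=R.from_quat(ob['tool_rot']).as_matrix()
c=robot.calibration('wrist');he=c['hand_eye']
vv,uu=np.mgrid[0:420,0:560]
u=cv2.undistortPoints(np.c_[uu.ravel(),vv.ravel()].astype(float).reshape(-1,1,2),c['mtx'],np.array(c['distortion'])).reshape(-1,2)
d=np.load('pics/w5.npy').ravel()
X=1000*((np.c_[u,np.ones(len(u))]*d[:,None])@he[:3,:3].T+he[:3,3])
for s in(-1,1):
    for lo in range(-46,10,2):
        m=(d>.05)&(X[:,2]>lo)&(X[:,2]<=lo+2)&(X[:,1]*s>18)&(X[:,1]*s<40)&(abs(X[:,0])<14)
        if m.sum()>2: print(s,lo,m.sum(),X[m].min(0).round(1),X[m].max(0).round(1))
print(proj('scene',[ob['position']+Rc@[0,y,z] for y in(-.028,.028) for z in(-.037,-.02,0)]))
```

```text
-1 -46 47 [ -7.9 -33.  -46. ] [ 11.4 -23.9 -44. ]
-1 -44 31 [ -8.4 -32.8 -44. ] [ 11.6 -23.9 -42. ]
-1 -42 40 [ -8.6 -32.4 -42. ] [ 11.5 -23.8 -40.1]
-1 -40 26 [ -4.7 -32.8 -40. ] [ 11.4 -23.9 -38.2]
-1 2 412 [-14.  -30.5   2. ] [ 14. -18.   4.]
-1 4 225 [-13.4 -30.9   4. ] [ 13.8 -18.    5.8]
1 -46 43 [ -8.6  21.9 -45.9] [ 11.9  30.9 -44.1]
1 -44 40 [ -4.3  21.8 -44. ] [ 11.5  30.8 -42. ]
1 -42 44 [ -9.2  21.9 -42. ] [ 11.5  30.7 -40.1]
1 -40 22 [ -3.5  21.9 -39.9] [ 11.2  30.8 -38. ]
1 2 311 [-14.   18.    2.2] [14. 29.  4.]
1 4 244 [-13.5  18.1   4. ] [13.8 29.3  5.8]
[[308.46214632 215.26838416]
 [310.87929628 220.78949334]
 [313.69359002 227.21788849]
 [293.71258368 215.18580138]
 [296.11859732 220.52656708]
 [298.92093537 226.74712611]]
```

Emit:
drive_tool(
  targets=[0,0,0.8,0,0,0,0,0,1.8,0,0,0,0,0,2.8,0,0,0,0,0,3.5,0,0,0,0,0,3.6,0,0,0],
)

```text
time: 5.38
position: [0.5328, -0.1533, 0.0544]
tool_rot: [-0.14, 0.956, -0.255, 0.037]
ft_force: [0.0, 0.2, 0.2]
grip_width: 0.0519
```

Emit:
drive_tool(
  targets=[0,0,0,0,0,0,0,0,0,0,0,0,0,0,0,0,0,0,0,0,0,0,0,0,0,0,0,0,0,0,0,0,0,0,0,0,0,0,0,0,0,0],
  grip=1,
  squeeze=30,
)

```text
time: 5.97
position: [0.5335, -0.1523, 0.0561]
tool_rot: [-0.141, 0.956, -0.255, 0.038]
ft_force: [0.3, 2.1, 2.3]
grip_width: 0.0236
```

Run:
```python
from h import *
ob=robot.get_obs(); print(ob['grip_width'],ob['position'],ob['ft_force'])
p,d=robot.camera('wrist'); cv2.imwrite('pics/w6.png',p[:,:,::-1])
```

```text
0.023597441919647116 [ 0.53347025 -0.15230702  0.05609668] [0.31856911 2.13919079 2.28275662]
```

View pics/w6.png

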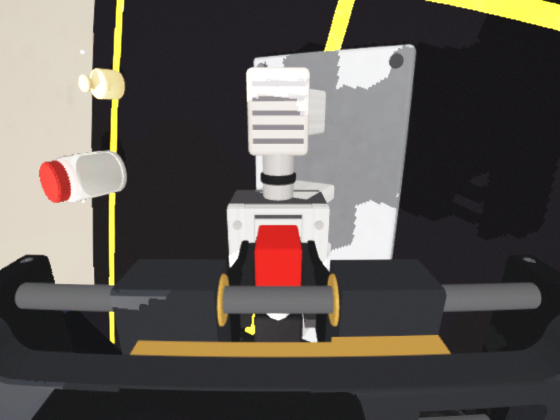

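Emit:
drive_tool(
  targets=[-0.3,0,0,0,0,0,-0.9,0,0,0,0,0,-1.6,0,0,0,0,0,-2.3,0,0,0,0,0,-3,0,0,0,0,0,-3.7,0,0,0,0,0],
)

```text
time: 6.52
position: [0.5658, -0.1422, 0.0558]
tool_rot: [-0.14, 0.956, -0.256, 0.035]
ft_force: [-4.5, 2.4, 4.8]
grip_width: 0.0236
```

Emit:
drive_tool(
  targets=[-0.7,0,0,0,0,0,-1.4,0,0,0,0,0,-2.1,0,0,0,0,0,-2.7,0,0,0,0,0,-3.2,0,0,0,0,0,-3.4,0,0,0,0,0,-3.4,0,0,0,0,0],
)

```text
time: 7.1
position: [0.6026, -0.1322, 0.0557]
tool_rot: [-0.141, 0.956, -0.255, 0.038]
ft_force: [-1.3, 0.6, -0.5]
grip_width: 0.0238
```

Run:
```python
from h import *
ob=robot.get_obs(); print(ob['time'],ob['grip_width'],ob['position'],ob['ft_force'])
p,d=robot.camera('wrist'); cv2.imwrite('pics/w7.png',p[:,:,::-1])
```

```text
7.1 0.02380293394714834 [ 0.60262874 -0.13215112  0.05574898] [-1.3372527   0.59783856 -0.49739664]
```

View pics/w7.png

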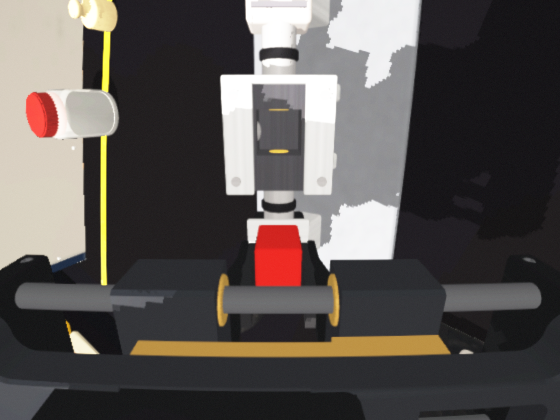

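```bash
cat >> h.py <<'E'
def Rdown(yaw=16.8):
    y=np.radians(yaw); x=-np.array([np.cos(y),np.sin(y),0]); z=np.array([0,0,-1.]); return np.c_[x,np.cross(z,x),z]
O=np.array([.531,-.142,.075])
E
python3 - <<'E'
from h import *
ob=robot.get_obs();H=headR();ph=H.T@(ob['position']-O); print('TCP in head',ph)
up=O+H@(ph+[0,0,.06]); print('lift'); plan(up,Rh())
plan(np.array([.48,.06,ph[2]+.05]),Rdown())
print('place z',ph[2]); print(onz('top',[(290,183),(250,188),(200,187)],.03))
E
```

```text
TCP in head [-6.55614573e-05  7.06220150e-02 -2.23392508e-02]
lift
t 7.15 row [0.0, 0.01, -6.0, 0.09, -0.0, -0.07] dist 6.0 ang 0.1 F [-0.5 -0.5 -1.2] w 0.0237
t 7.15 row [6.13, 20.39, -8.51, -29.91, 0.01, -0.07] dist 22.9 ang 29.9 F [-0.5 -0.5 -1.2] w 0.0237
place z -0.022339250754639398
[[ 0.60835157 -0.04832872  0.03      ]
 [ 0.59675497  0.06840543  0.03      ]
 [ 0.60366936  0.2150058   0.03      ]]
```

Emit:
drive_tool(
  targets=[0,0,-1.5,0,0,0,0,0,-4,0,0,0,0,1,-6.5,-2,0,0,0.5,3,-8,-5,0,0,1,6,-8.5,-10,0,0,2,9,-8.5,-15,0,0,3,12,-8.5,-20,0,0,4,15,-8.5,-25,0,0,5.2,18,-8.5,-28,0,0,6,20,-8.5,-29.8,0,0,6.1,20.4,-8.5,-29.9,0,0,6.1,20.4,-8.5,-29.9,0,0],
)

```text
time: 8.15
position: [0.4785, 0.0602, 0.0272]
tool_rot: [-0.146, 0.989, -0.0, -0.001]
ft_force: [0.5, 0.1, -0.9]
grip_width: 0.0237
```

Run:
```python
from h import *
plan(np.array([.48,.06,-.0223]),Rdown()); print(robot.get_obs()['position'])
p,d=robot.camera('scene'); cv2.imwrite('pics/s8.png',cv2.resize(p[130:270,200:360,::-1],None,fx=5,fy=4.2,interpolation=2))
```

```text
t 8.15 row [-0.15, -0.07, 4.95, 0.0, -0.13, -0.04] dist 5.0 ang 0.1 F [ 0.5  0.1 -0.9] w 0.0237
[0.47845451 0.06023186 0.02724954]
```

View pics/s8.png

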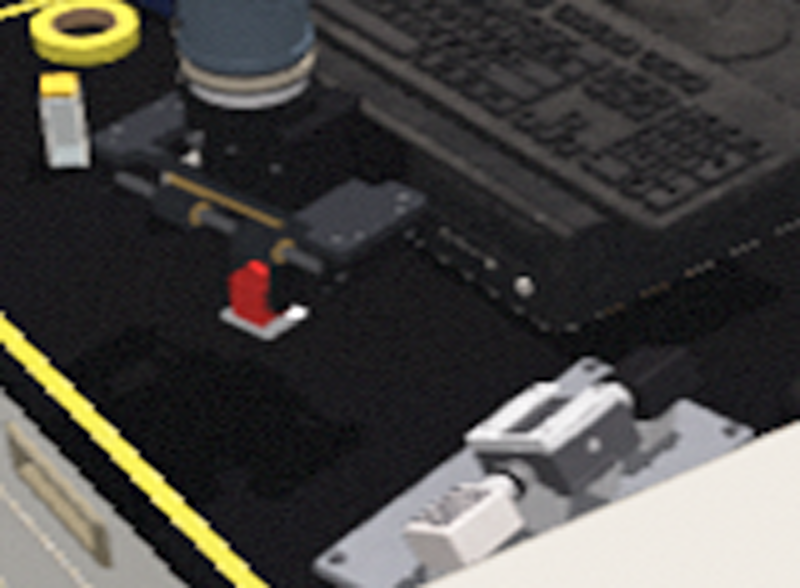

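Emit:
drive_tool(
  targets=[0,0,1,0,0,0,0,0,2.2,0,0,0,0,0,3.4,0,0,0,0,0,4.2,0,0,0,0,0,4.5,0,0,0,0,0,4.7,0,0,0,0,0,4.8,0,0,0],
)

```text
time: 8.78
position: [0.4804, 0.06, -0.0203]
tool_rot: [-0.146, 0.989, -0.0, 0.0]
ft_force: [0.2, 0.7, 0.1]
grip_width: 0.0239
```

Emit:
drive_tool(
  targets=[0,0,0.1,0,0,0,0,0,0.2,0,0,0,0,0,0.3,0,0,0],
)

```text
time: 9.03
position: [0.4804, 0.0601, -0.0219]
tool_rot: [-0.146, 0.989, -0.0, 0.001]
ft_force: [-3.0, -0.3, 21.6]
grip_width: 0.0236
```

Emit:
drive_tool(
  targets=[0,0,-0.05,0,0,0,0,0,-0.1,0,0,0,0,0,-0.1,0,0,0,0,0,-0.1,0,0,0,0,0,-0.1,0,0,0,0,0,-0.1,0,0,0,0,0,-0.1,0,0,0,0,0,-0.1,0,0,0],
  grip=-0.3,
)

```text
time: 9.7
position: [0.4798, 0.0601, -0.0223]
tool_rot: [-0.145, 0.989, -0.0, 0.0]
ft_force: [-0.2, 0.5, 0.3]
grip_width: 0.056
```

Emit:
drive_tool(
  targets=[0,0,-1,0,0,0,0,0,-3,0,0,0,0,0,-6,0,0,0,0,0,-9,0,0,0,0,0,-12,0,0,0,0,0,-13,0,0,0],
  grip=-1,
)

```text
time: 10.2
position: [0.482, 0.06, 0.1122]
tool_rot: [-0.146, 0.989, -0.001, 0.004]
ft_force: [1.2, -0.2, -0.0]
grip_width: 0.0846
```

Run:
```python
from h import *
ob=robot.get_obs()
p,d=robot.camera('wrist'); cv2.imwrite('pics/w9.png',p[:,:,::-1])
p,d=robot.camera('scene'); cv2.imwrite('pics/s9.png',cv2.resize(p[130:270,200:360,::-1],None,fx=5,fy=4.2,interpolation=2))
```

```text
(no output)
```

View pics/w9.png

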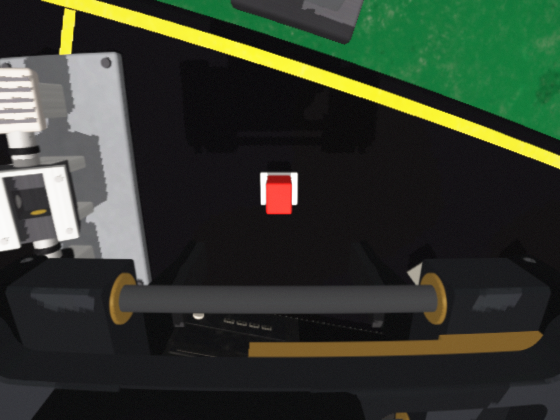

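View pics/s9.png

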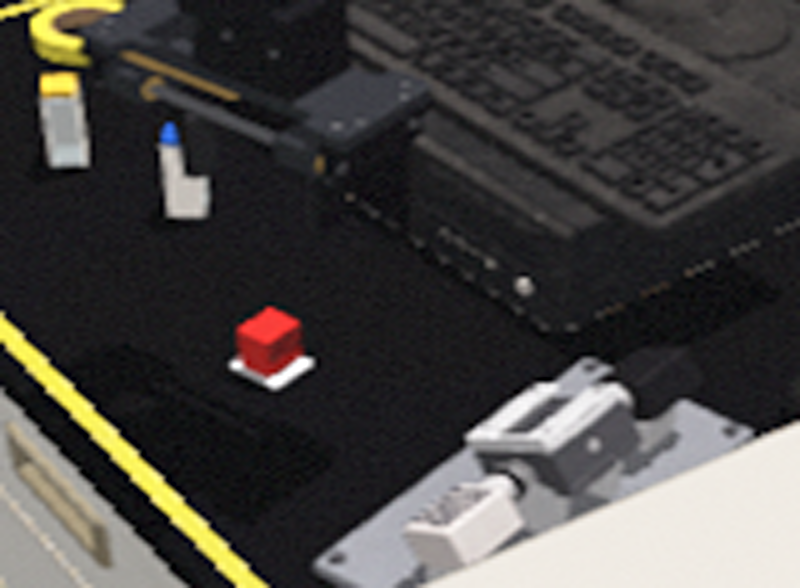

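Run:
```python
from h import *
d=np.load('pics/top0.npy')
for uv in[(250,150),(200,180),(150,182),(250,110),(215,170),(190,160),(110,160)]:
    o,r=ray('top',[uv]); print(uv,(o+r[0]*d[uv[1],uv[0]]).round(3))
plan([.53,.248,.13],Rdown(-43)); print(robot.get_obs()['q'].round(2))
```

```text
(250, 150) [0.692 0.059 0.118]
(200, 180) [0.619 0.206 0.076]
(150, 182) [0.615 0.343 0.097]
(250, 110) [0.801 0.057 0.125]
(215, 170) [0.643 0.159 0.098]
(190, 160) [0.669 0.224 0.122]
(110, 160) [0.691 0.484 0.041]
t 10.30 row [-10.06, 16.6, -1.92, 0.04, 0.39, 59.75] dist 19.5 ang 59.8 F [-0.2 -0.3 -0.8] w 0.0862
[-0.11  0.45  1.86 -0.    0.83 -1.97]
```

Emit:
drive_tool(
  targets=[-0.5,1,-0.5,0,0,3,-1.5,2.5,-1,0,0,9,-2.5,4.2,-1.9,0,0,15,-3.5,6,-1.9,0,0,21,-4.5,7.7,-1.9,0,0,27,-5.6,9.4,-1.9,0,0,33,-6.7,11.2,-1.9,0.1,0.2,39,-7.8,13,-1.9,0.1,0.2,45,-8.8,14.6,-1.9,0.1,0.3,51,-9.7,16,-1.9,0.1,0.4,57,-10.1,16.6,-1.9,0.1,0.4,59.8,-10.1,16.6,-1.9,0,0.4,59.8],
)

```text
time: 11.3
position: [0.5282, 0.2496, 0.1253]
tool_rot: [0.366, 0.93, -0.001, -0.004]
ft_force: [-0.5, -1.0, 0.2]
grip_width: 0.0871
```

Run:
```python
from h import *
ob=robot.get_obs(); plan([.53,.248,.13],Rdown(-43),ob)
p,d=robot.camera('wrist'); im=p[:,:,::-1].copy(); cv2.imwrite('pics/w10.png',im);np.save('pics/w10.npy',d)
np.savez('pics/ob10.npz',**ob)
y=np.radians(47);a=np.array([np.cos(y),np.sin(y),0]);b=np.array([-np.sin(y),np.cos(y),0]);c=np.array([.53,.248,0])
for z,h in((0,.012),(.066,.012),(.074,.011)):
    q=proj('wrist',[c+a*i*h+b*j*h+[0,0,z] for i,j in((-1,-1),(1,-1),(1,1),(-1,1))],ob)
    q=((q-[200,110]+.5)*5-.5).astype(int)
    if z==0: cr=cv2.resize(im[110:230,200:350],None,fx=5,fy=5,interpolation=2); cv2.imwrite('pics/w10c.png',cr)
    cv2.polylines(cr,[q.reshape(-1,1,2)],True,(0,255,0),1)
cv2.imwrite('pics/w10o.png',cr)
```

```text
t 11.30 row [-0.24, 0.0, -0.47, -0.26, -0.39, 0.0] dist 0.5 ang 0.5 F [-0.5 -1.   0.2] w 0.0871
```

View pics/w10.png

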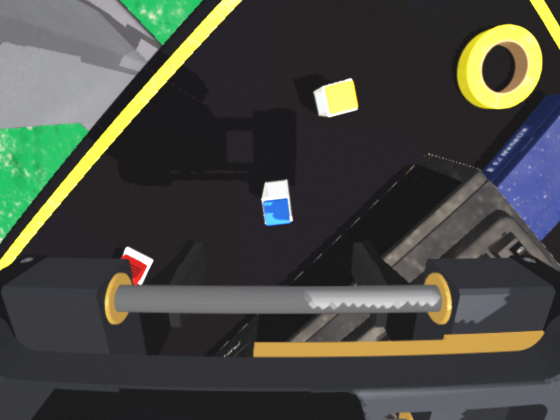

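View pics/w10o.png

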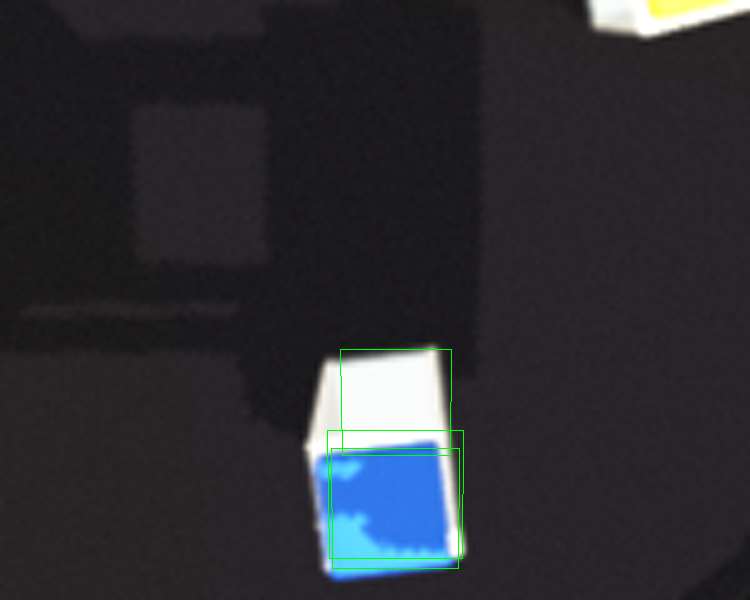

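Run:
```python
from h import *
ob=dict(np.load('pics/ob10.npz'))
q=(np.array([(315,458),(437,440),(460,562),(328,578)])+.5)/5-.5+[200,110]
L=onz('wrist',q,.074,ob); print(L,L.mean(0))
for i in range(4): v=L[(i+1)%4]-L[i]; print(np.linalg.norm(v)*1000,np.degrees(np.arctan2(v[1],v[0]))%90)
q=(np.array([(325,362),(433,348),(308,448)])+.5)/5-.5+[200,110]
print(onz('wrist',q[:2],0,ob),onz('wrist',q[2:],.066,ob))
im=cv2.imread('pics/w10.png')
cr=im[165:235,250:300]; print(im[185:196:2,268:288:3])
g=cv2.resize(cr,None,fx=8,fy=8,interpolation=2).astype(float); a=np.clip((g-150)*2.4,0,255)
s=cv2.resize(cv2.imread('pics/scene0.png')[140:190,200:250],None,fx=8,fy=11.2,interpolation=2)
cv2.imwrite('pics/x.png',cv2.hconcat([a.astype(np.uint8),s]))
```

```text
[[0.51383375 0.24418865 0.074     ]
 [0.52572535 0.26166886 0.074     ]
 [0.54481945 0.24962478 0.074     ]
 [0.53124006 0.23062675 0.074     ]] [0.52890465 0.24652726 0.074     ]
21.14161745376886 55.77295150428103
22.57531041609897 57.7573035881848
23.352192703539604 54.443604673895976
22.065920293223744 52.0765417057772
[[0.51268227 0.24296224 0.        ]
 [0.5264073  0.2622559  0.        ]] [[0.51307633 0.24262328 0.066     ]]
[[[251 252 249]
  [251 252 249]
  [252 252 250]
  [252 252 250]
  [252 252 250]
  [252 253 250]
  [239 245 246]]

 [[251 252 249]
  [252 252 249]
  [252 252 250]
  [252 252 250]
  [252 252 250]
  [252 253 250]
  [241 246 247]]

 [[250 251 248]
  [251 252 249]
  [252 252 250]
  [252 252 250]
  [252 252 250]
  [252 253 250]
  [243 247 248]]

 [[249 250 247]
  [251 252 249]
  [251 252 249]
  [252 252 250]
  [252 252 250]
  [252 253 250]
  [244 248 248]]

 [[247 249 246]
  [251 252 249]
  [251 252 249]
  [252 252 250]
  [252 252 250]
  [252 252 250]
  [246 249 249]]

 [[244 247 244]
  [252 252 250]
  [252 252 250]
  [252 253 251]
  [254 254 253]
  [254 255 254]
  [254 254 254]]]
```

View pics/x.png

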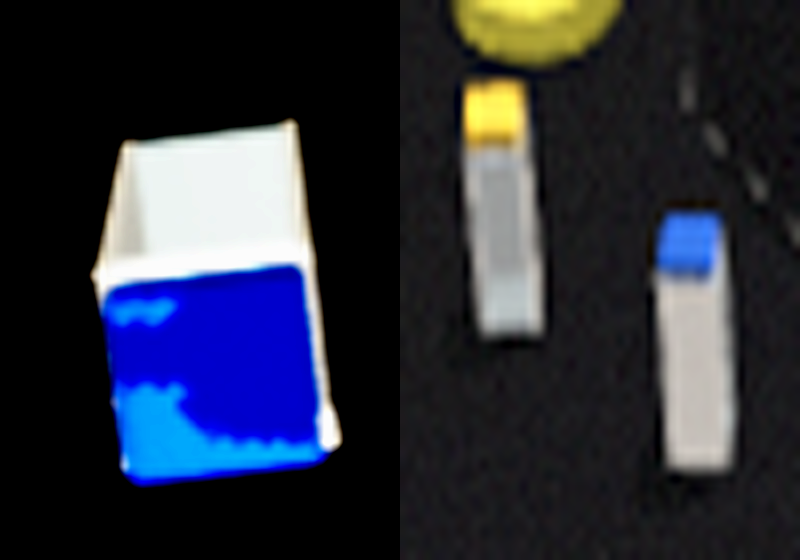

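Run:
```python
from h import *
Rt=Rdown(-35.3); plan(np.array([.529,.246,.005])+Rt[:,1]*.001-Rt[:,0]*.0005,Rt)
```

```text
t 11.35 row [-0.38, 0.08, 12.04, -0.29, -0.42, -7.62] dist 12.0 ang 7.6 F [-0.4  0.2 -0.2] w 0.0867
```

Emit:
drive_tool(
  targets=[-0.1,0,1,0,0,-2,-0.3,0.1,3,-0.2,-0.3,-5,-0.4,0.1,5,-0.3,-0.4,-7.6,-0.4,0.1,7.5,-0.3,-0.4,-7.6,-0.4,0.1,9.5,-0.3,-0.4,-7.6,-0.4,0.1,11,-0.3,-0.4,-7.6,-0.4,0.1,11.8,-0.3,-0.4,-7.6,-0.4,0.1,12,-0.3,-0.4,-7.6,-0.4,0.1,12,-0.3,-0.4,-7.6],
  grip=-0.4,
)

```text
time: 12.1
position: [0.531, 0.2457, 0.0062]
tool_rot: [0.305, 0.952, 0.0, 0.0]
ft_force: [0.3, -0.6, -0.4]
grip_width: 0.0609
```

Run:
```python
from h import *
Rt=Rdown(-35.3); ob=robot.get_obs(); plan(np.array([.529,.246,.005])+Rt[:,1]*.001-Rt[:,0]*.0005,Rt,ob)
p,d=robot.camera('wrist'); im=p[:,:,::-1]; cv2.imwrite('pics/w11.png',cv2.resize(im[180:330,180:370],None,fx=4,fy=4,interpolation=2)); np.save('pics/w11.npy',d)
c=robot.calibration('wrist');he=c['hand_eye']
vv,uu=np.mgrid[0:420,0:560]
u=cv2.undistortPoints(np.c_[uu.ravel(),vv.ravel()].astype(float).reshape(-1,1,2),c['mtx'],np.array(c['distortion'])).reshape(-1,2)
d=d.ravel();X=1000*((np.c_[u,np.ones(len(u))]*d[:,None])@he[:3,:3].T+he[:3,3])
for lo in range(-75,10,5):
    m=(d>.05)&(X[:,2]>lo)&(X[:,2]<=lo+5)&(abs(X[:,1])<18)&(abs(X[:,0])<22)
    if m.sum()>2: print(lo,m.sum(),X[m].min(0).round(1),X[m].max(0).round(1))
```

```text
t 12.10 row [0.13, 0.01, 0.12, 0.05, 0.02, -0.17] dist 0.2 ang 0.2 F [ 0.3 -0.6 -0.4] w 0.0609
-70 1219 [ -1.8 -11.4 -69.7] [ 13.3  10.6 -65.1]
-65 223 [ -5.2 -12.4 -65. ] [ 14.1  11.7 -60. ]
-60 328 [ -5.6 -12.4 -60. ] [ 14.3  11.7 -55.1]
-55 185 [ 12.5 -12.1 -55. ] [ 14.1  11.8 -50. ]
-50 163 [ 12.8 -12.4 -50. ] [ 14.2  11.6 -45. ]
-45 165 [ 12.8 -12.3 -45. ] [ 14.   11.5 -40. ]
-40 137 [ 12.6 -12.  -40. ] [ 14.1  11.7 -35. ]
-35 131 [ 12.8 -12.3 -35. ] [ 13.9  11.5 -30. ]
-30 119 [ 13.  -12.1 -30. ] [ 14.   11.6 -25. ]
-25 113 [ 12.7 -12.4 -24.9] [ 13.9  11.5 -20.1]
-20 101 [ 12.8 -12.  -19.9] [ 14.1  11.7 -15. ]
-15 95 [ 12.9 -12.3 -15. ] [ 13.9  11.3 -10. ]
-10 92 [ 12.9 -11.9 -10. ] [13.9 11.5 -5. ]
-5 78 [ 12.8 -12.1  -4.9] [13.8 11.3 -0. ]
0 170 [ -9.8 -18.    0. ] [21.6 17.7  5. ]
5 888 [-18.2 -18.    5. ] [22.  18.   7.7]
```

View pics/w11.png

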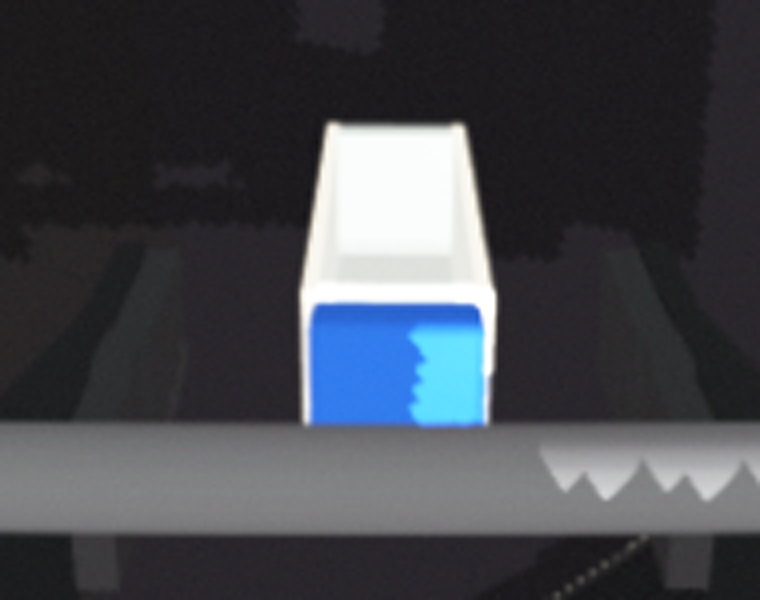

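Emit:
drive_tool(
  targets=[0,0,0,0,0,0,0,0,0,0,0,0,0,0,0,0,0,0,0,0,0,0,0,0,0,0,0,0,0,0,0,0,0,0,0,0,0,0,0,0,0,0,0,0,0,0,0,0],
  grip=1,
  squeeze=25,
)

```text
time: 12.82
position: [0.5316, 0.2464, 0.0069]
tool_rot: [0.305, 0.952, 0.001, 0.001]
ft_force: [-0.7, -0.4, 1.1]
grip_width: 0.024
```

```bash
cat >> h.py <<'E'
def handpts(name):
    ob=robot.get_obs(); p,d=robot.camera('wrist'); cv2.imwrite(f'pics/{name}.png',p[:,:,::-1]); np.save(f'pics/{name}.npy',d)
    c=robot.calibration('wrist');he=c['hand_eye']
    vv,uu=np.mgrid[0:420,0:560]
    u=cv2.undistortPoints(np.c_[uu.ravel(),vv.ravel()].astype(float).reshape(-1,1,2),c['mtx'],np.array(c['distortion'])).reshape(-1,2)
    d=d.ravel();X=1000*((np.c_[u,np.ones(len(u))]*d[:,None])@he[:3,:3].T+he[:3,3])
    return ob,p,d,X
E
python3 - <<'E'
from h import *
ob,p,d,X=handpts('w12')
for lo in range(-75,10,5):
    m=(d>.05)&(X[:,2]>lo)&(X[:,2]<=lo+5)&(abs(X[:,1])<18)&(abs(X[:,0])<22)
    if m.sum()>2: print(lo,m.sum(),X[m].min(0).round(1),X[m].max(0).round(1))
print(ob['position'],ob['grip_width'],ob['ft_force'])
H=headR();Rt=Rh()
# above-well approach: bottom of cell 50mm above slot floor -> TCP z head = -.023+.028+.05+... 
plan(O+H@[0,0,.075],Rt,ob)
cv2.imwrite('pics/w12c.png',cv2.resize(p[180:330,180:370,::-1],None,fx=4,fy=4,interpolation=2))
E
```

```text
-75 129 [  4.5 -17.7 -74.9] [ 10.8  17.9 -70. ]
-70 1365 [ -2.5 -18.  -70. ] [ 13.1  18.  -65. ]
-65 377 [ -4.9 -17.9 -65. ] [ 13.9  18.  -60. ]
-60 450 [ -6.7 -18.  -60. ] [ 14.3  17.9 -55. ]
-55 272 [  7.2 -18.  -55. ] [ 14.1  17.9 -50. ]
-50 248 [  8.3 -17.9 -50. ] [ 14.3  18.  -45. ]
-45 229 [  2.2 -17.9 -45. ] [ 14.2  17.9 -40.1]
-40 166 [ -0.2 -16.6 -40. ] [ 14.1  17.3 -35. ]
-35 123 [ 12.6 -12.9 -35. ] [ 14.1  10.9 -30.1]
-30 124 [ -4.7 -12.7 -30. ] [ 14.1  11.  -25. ]
-25 113 [ -7.8 -13.  -25. ] [ 14.   10.8 -20. ]
-20 136 [ -9.1 -12.7 -19.9] [ 14.  11. -15.]
-15 101 [ 12.8 -13.  -15. ] [ 13.9  10.7 -10.1]
-10 82 [ 12.8 -12.5 -10. ] [14.1 10.8 -5. ]
-5 83 [ 12.7 -12.9  -4.9] [14.1 10.6 -0.1]
0 91 [  9.6 -13.9   0. ] [21.6 15.   5. ]
5 942 [-11.6 -18.    5. ] [21.8 18.   8.6]
[0.53163798 0.24642871 0.00688119] 0.02402870424393976 [-0.6721459  -0.40756501  1.08394623]
t 12.82 row [-19.54, -29.35, -13.35, 27.96, -13.54, -51.07] dist 37.7 ang 59.8 F [-0.7 -0.4  1.1] w 0.024
```

View pics/w12c.png

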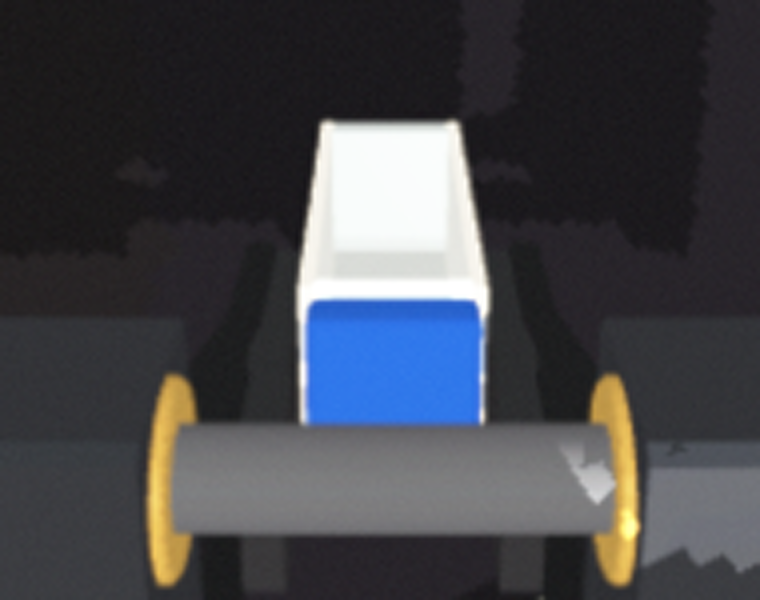

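Run:
```python
from h import *
q=R.from_matrix(Rh()).as_quat(); ob=dict(position=np.array([.60262874,-.13215112,.05574898]),tool_rot=q*np.sign(q[1]))
print(ob['tool_rot'])
H=headR(); im=cv2.imread('pics/w7.png')[60:220,200:360]; s=5
cr=cv2.resize(im,None,fx=3.7,fy=3.7,interpolation=2); s=3.7
cv2.imwrite('pics/w7a.png',cr); c2=cr.copy()
def dr(P):
    k=((proj('wrist',O+np.array(P)@H.T,ob)-[200,60]+.5)*s-.5).round().astype(int); print(k.tolist()); cv2.polylines(c2,[k.reshape(-1,1,2)],True,(0,255,0),1)
for x0,x1 in((-.03,-.014),(.014,.03)): dr([[x0,-.03,.01],[x1,-.03,.01],[x1,.034,.01],[x0,.034,.01]])
w=.0128; dr([[-w,-w,0],[w,-w,0],[w,w,0],[-w,w,0]])
dr([[-w,-w,-.028],[w,-w,-.028],[w,w,-.028],[-w,w,-.028]])
cv2.imwrite('pics/w7o.png',c2)
```

```text
[-0.14110537  0.9555637  -0.25604252  0.03780907]
[[511, 42], [395, 41], [385, 488], [489, 488]]
[[193, 41], [77, 42], [98, 489], [202, 488]]
[[379, 171], [209, 171], [212, 341], [375, 341]]
[[367, 172], [220, 172], [222, 320], [364, 320]]
```

View pics/w7o.png

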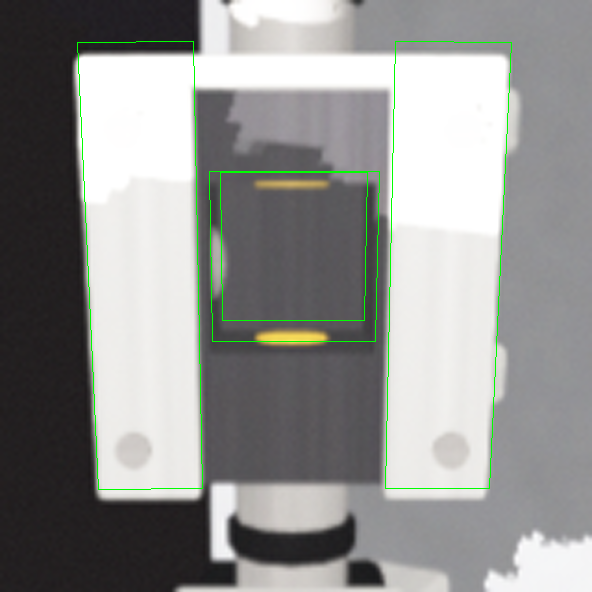

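View pics/w7a.png

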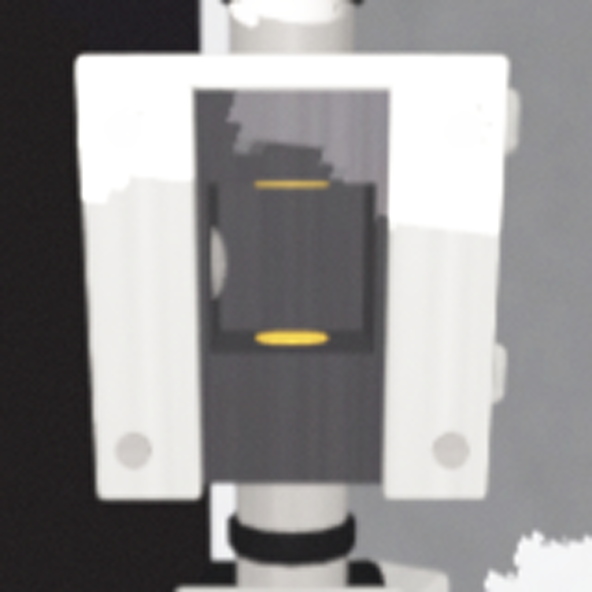

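```bash
cat >> h.py <<'E'
CELL=np.array([.0015,-.001,.0069]); OW=O+headR()@[.00025,.0017,0]
def celltgt(zc,dx=0,dy=0):
    return OW+headR()@[dx,dy,zc]-Rh()@CELL
def cellnow(ob):
    return headR().T@(ob['position']+R.from_quat(ob['tool_rot']).as_matrix()@CELL-OW)*1000
E
python3 - <<'E'
from h import *
print(celltgt(.06)); plan(celltgt(.06),Rh()); print(robot.get_obs()['q'].round(2))
E
```

```text
[ 0.52420758 -0.10843096  0.1325621 ]
t 12.87 row [-20.0, -29.3, -12.61, 27.96, -13.54, -51.07] dist 37.6 ang 59.8 F [0.6 0.  1. ] w 0.0239
[ 0.24  0.72  1.66  0.    0.75 -0.71]
```

Emit:
drive_tool(
  targets=[0,0,-0.5,0,0,0,0,0,-2,0,0,0,0,0,-4,0,0,0,-0.5,-0.8,-6.5,0,0,-2,-1.5,-2.5,-9,1.5,-0.7,-5,-3,-5,-11.5,3.3,-1.6,-10,-5,-7.5,-13,6,-2.9,-14,-7,-10,-14,8.5,-4.2,-18,-9,-12.8,-14,11,-5.4,-22,-11,-15.5,-14,13.5,-6.6,-26,-12.8,-18,-14,16,-7.8,-30,-14,-20,-14,18,-8.8,-33.5],
)

```text
time: 13.87
position: [0.5295, 0.0001, 0.147]
tool_rot: [0.013, 0.985, -0.17, 0.026]
ft_force: [0.7, -0.4, -1.2]
grip_width: 0.0237
```

Run:
```python
from h import *
ob=robot.get_obs(); plan(celltgt(.06),Rh(),ob); print(ob['position'])
```

```text
t 13.87 row [0.43, -9.76, 4.98, 9.82, -4.54, -17.48] dist 11.0 ang 20.6 F [ 0.7 -0.4 -1.2] w 0.0237
[5.29507122e-01 1.19555452e-04 1.46992678e-01]
```

Emit:
drive_tool(
  targets=[0,-1.3,0.5,1.3,-0.6,-2.3,0.1,-2.8,1.2,2.8,-1.3,-5,0.2,-4.5,2.1,4.5,-2.1,-8,0.3,-6.2,3,6.2,-2.9,-11,0.4,-7.8,3.9,7.8,-3.6,-13.9,0.4,-9,4.6,9,-4.2,-16,0.4,-9.7,5,9.7,-4.5,-17.3,0.4,-9.8,5,9.8,-4.5,-17.5,0.4,-9.8,5,9.8,-4.5,-17.5,0.4,-9.8,5,9.8,-4.5,-17.5],
)

```text
time: 14.7
position: [0.5244, -0.1066, 0.1321]
tool_rot: [-0.14, 0.956, -0.255, 0.038]
ft_force: [0.3, -0.2, -0.0]
grip_width: 0.0239
```

Run:
```python
from h import *
ob,p,d,X=handpts('w13'); plan(celltgt(.06),Rh(),ob); plan(celltgt(.015),Rh(),ob);print(cellnow(ob))
for lo in range(-60,10,10):
    m=(d>.05)&(X[:,2]>lo)&(X[:,2]<=lo+10)&(abs(X[:,1])<14)&(abs(X[:,0])<16)
    if m.sum()>2: print(lo,m.sum(),X[m].min(0).round(1),X[m].max(0).round(1))
```

```text
t 14.70 row [0.07, -0.17, 0.05, 0.17, -0.04, -0.18] dist 0.2 ang 0.3 F [ 0.3 -0.2 -0. ] w 0.0239
t 14.70 row [0.06, -0.18, 4.55, 0.17, -0.04, -0.18] dist 4.6 ang 0.3 F [ 0.3 -0.2 -0. ] w 0.0239
[-1.70291311  0.6587083  60.45735375]
-60 557 [ -6.1 -14.  -60. ] [ 15.   13.9 -50. ]
-50 360 [  3.3 -13.9 -50. ] [ 14.9  13.9 -40.1]
-40 282 [ -0.5 -13.9 -39.9] [ 15.2  13.7 -30. ]
-30 235 [ -5.  -13.1 -30. ] [ 14.8  10.8 -20. ]
-20 234 [ -8.6 -13.2 -20. ] [ 14.8  10.9 -10. ]
-10 172 [ 13.7 -13.1 -10. ] [14.8 10.6 -0.1]
0 94 [ 13.6 -13.3   0. ] [14.9 10.7  6.8]
```

View pics/w13.png

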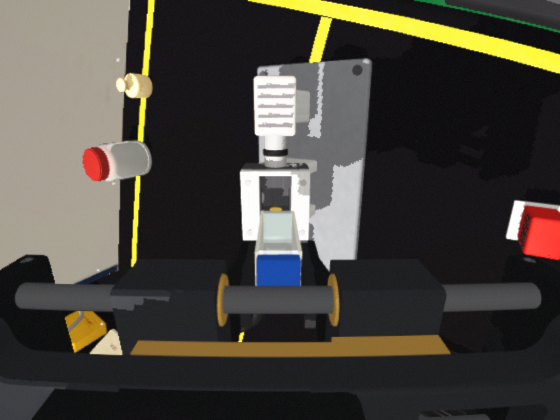

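```bash
sed -i 's/^CELL=np.array(\[.*\]);/CELL=np.array([.0023,-.0012,.0069]);/' h.py
python3 - <<'E'
from h import *
ob=robot.get_obs(); plan(celltgt(.014),Rh(),ob);print(cellnow(ob))
E
```

```text
t 14.75 row [-0.0, -0.17, 4.65, 0.16, -0.03, -0.16] dist 4.7 ang 0.2 F [-0.1 -0.5 -0.8] w 0.024
[-1.57413760e+00 -1.19697269e-02  6.05410017e+01]
```

Emit:
drive_tool(
  targets=[0,-0.1,0.7,0.1,0,-0.1,0,-0.2,1.6,0.2,0,-0.2,0,-0.2,2.6,0.2,0,-0.2,0,-0.2,3.5,0.2,0,-0.2,0,-0.2,4.2,0.2,0,-0.2,0,-0.2,4.6,0.2,0,-0.2,0,-0.2,4.6,0.2,0,-0.2,0,-0.2,4.6,0.2,0,-0.2],
)

```text
time: 15.42
position: [0.5307, -0.1307, 0.0924]
tool_rot: [-0.142, 0.955, -0.256, 0.036]
ft_force: [-0.5, -0.8, -0.3]
grip_width: 0.0241
```

Run:
```python
from h import *
ob,p,d,X=handpts('w14'); plan(celltgt(.012),Rh(),ob); print(cellnow(ob),ob['ft_force'])
m=(d>.05)&(X[:,2]>-30)&(X[:,2]<=0)&(abs(X[:,1])<14)&(abs(X[:,0])<16); print(X[m].min(0),X[m].max(0))
cv2.imwrite('pics/w14c.png',cv2.resize(p[160:290,200:360,::-1],None,fx=5,fy=4.6,interpolation=2))
np.savez('pics/ob14.npz',**ob)
```

```text
t 15.42 row [-0.1, 0.02, 0.16, -0.01, -0.14, 0.09] dist 0.2 ang 0.2 F [-0.5 -0.8 -0.3] w 0.0241
[ 0.21552755 -0.99657942 13.63878866] [-0.51432082 -0.84001617 -0.25162724]
[ -8.57756406 -13.06984907 -29.99675765] [14.96819351 10.79536112 -0.01885718]
```

View pics/w14c.png

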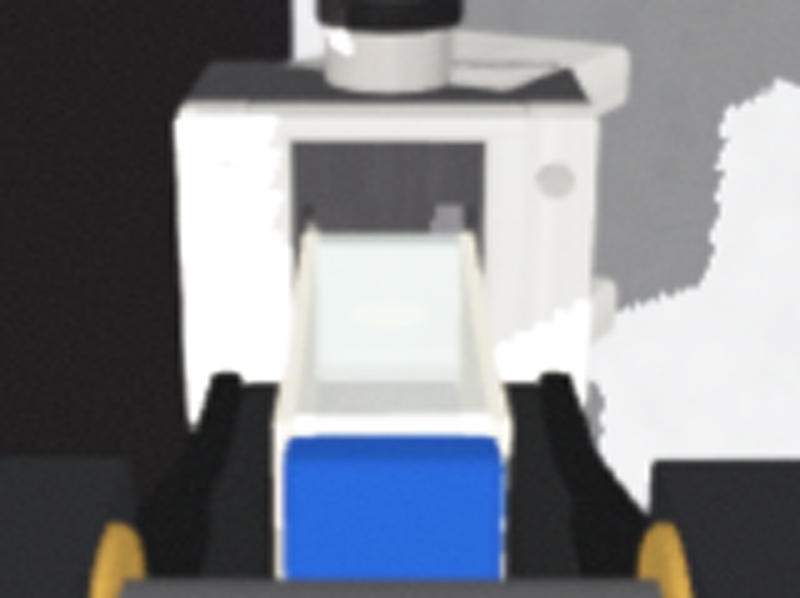

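Emit:
drive_tool(
  targets=[-0.1,0,0.3,0,-0.1,0,-0.1,0,0.7,0,-0.1,0,-0.1,0,1.0,0,-0.1,0,-0.1,0,1.2,0,-0.1,0,-0.1,0,1.2,0,-0.1,0,-0.1,0,1.2,0,-0.1,0],
)

```text
time: 15.97
position: [0.5336, -0.136, 0.0824]
tool_rot: [-0.142, 0.955, -0.256, 0.038]
ft_force: [-0.3, 1.0, -1.4]
grip_width: 0.0238
```

Run:
```python
from h import *
ob,p,d,X=handpts('w15'); plan(celltgt(-.01),Rh(),ob); print(cellnow(ob),ob['ft_force'])
m=(d>.05)&(X[:,2]>-30)&(X[:,2]<=0)&(abs(X[:,1])<14)&(abs(X[:,0])<16); print(X[m].min(0),X[m].max(0))
c=cv2.resize(p[160:290,200:360,::-1],None,fx=5,fy=4.6,interpolation=2)
w=.0128
q=proj('wrist',OW+np.array([[-w,-w,0],[w,-w,0],[w,w,0],[-w,w,0]])@headR().T,ob); q=((q-[200,160]+.5)*[5,4.6]-.5).astype(int); cv2.polylines(c,[q.reshape(-1,1,2)],True,(0,255,0),1)
cv2.imwrite('pics/w15c.png',c)
```

```text
t 15.97 row [0.02, 0.03, 1.2, -0.03, -0.0, 0.09] dist 1.2 ang 0.1 F [-0.3  1.  -1.4] w 0.0238
[0.29137622 0.18647427 1.97526187] [-0.3065012   0.97812917 -1.35656282]
[ -8.57595412 -13.11925785 -29.99693981] [15.50876766 13.98039477 -0.06186621]
```

View pics/w15c.png

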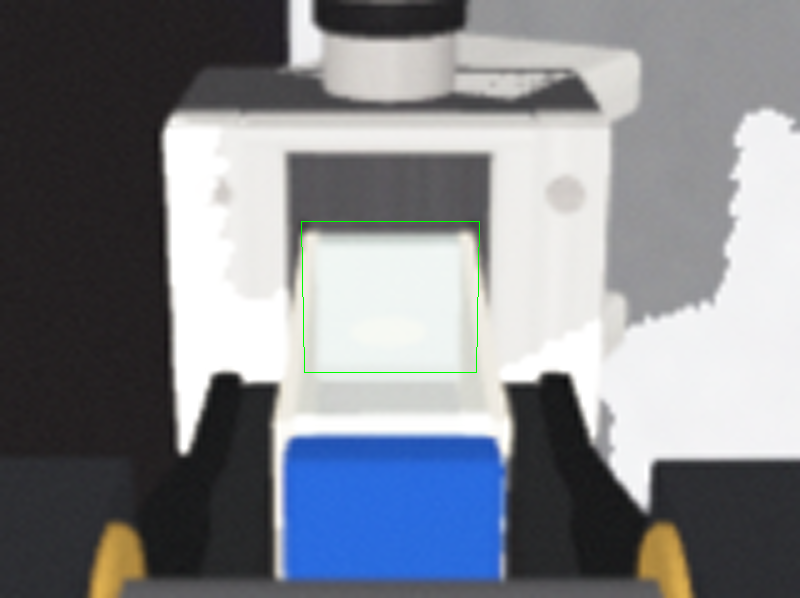

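Run:
```python
import cv2,numpy as np
im=cv2.imread('pics/w15.png')[190:225,250:305].astype(float)
g=cv2.resize(np.clip(im*1.8,0,255).astype(np.uint8),None,fx=14,fy=14,interpolation=2); cv2.imwrite('pics/w15z.png',g)
```

```text
(no output)
```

View pics/w15z.png

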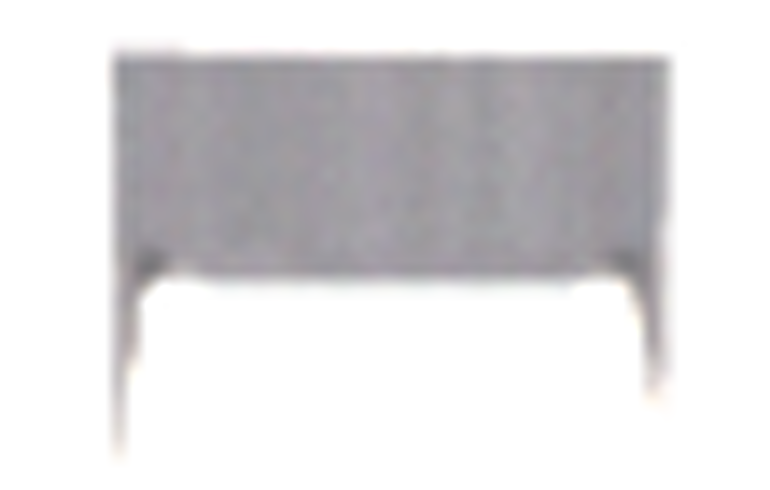

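Emit:
drive_tool(
  targets=[-0.02,0,0.1,0,0,0,-0.04,0,0.2,0,0,0,-0.04,0,0.35,0,0,0,-0.04,0,0.5,0,0,0,-0.04,0,0.6,0,0,0,-0.04,0,0.6,0,0,0],
)

```text
time: 16.52
position: [0.5347, -0.1388, 0.077]
tool_rot: [-0.142, 0.955, -0.256, 0.037]
ft_force: [-0.3, -0.5, -1.0]
grip_width: 0.0237
```

Run:
```python
from h import *
ob=robot.get_obs(); print(cellnow(ob),'head F',headR().T@ob['ft_force'],ob['grip_width'], ob['moment']); plan(celltgt(-.004),Rh(),ob)
```

```text
[ 0.26021212  0.47383967 -4.16521702] head F [-0.14943429 -0.47652849 -1.04153672] 0.023679267202940873 [ 0.3216658   0.16864049 -0.03996522]
t 16.52 row [0.05, 0.03, -0.02, -0.02, -0.02, 0.09] dist 0.1 ang 0.1 F [-0.3 -0.5 -1. ] w 0.0237
```

Emit:
drive_tool(
  targets=[0,0,0.2,0,0,0,0,0,0.4,0,0,0,0,0,0.6,0,0,0,0,0,0.7,0,0,0,0,0,0.7,0,0,0],
)

```text
time: 16.93
position: [0.5356, -0.1419, 0.0708]
tool_rot: [-0.142, 0.955, -0.256, 0.038]
ft_force: [-1.2, 1.3, -2.4]
grip_width: 0.0235
```

Run:
```python
from h import *
ob,p,d,X=handpts('w16'); print(cellnow(ob),'head F',headR().T@ob['ft_force'],ob['grip_width'], ob['moment']); plan(celltgt(-.011),Rh(),ob)
m=(d>.05)&(X[:,2]>-30)&(X[:,2]<=-15)&(abs(X[:,1])<14)&(abs(X[:,0])<16); print(X[m].min(0),X[m].max(0))
cv2.imwrite('pics/w16c.png',cv2.resize(p[160:290,200:360,::-1],None,fx=5,fy=4.6,interpolation=2))
```

```text
[ -0.08977373   0.47809215 -11.18637839] head F [-2.52698863 -0.78812958 -1.27947534] 0.023465776262386266 [ 0.6130728   0.31778314 -0.08208228]
t 16.93 row [0.05, -0.01, -0.02, 0.01, -0.01, 0.09] dist 0.1 ang 0.1 F [-1.2  1.3 -2.4] w 0.0235
[ -8.16554198 -13.02583617 -29.90553363] [ 14.79894891  13.77895253 -15.06828098]
```

View pics/w16c.png

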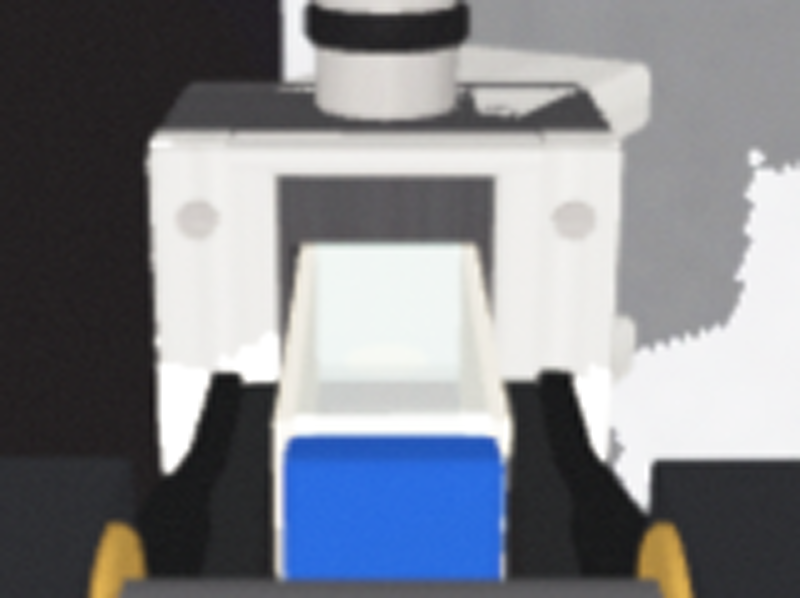

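Emit:
drive_tool(
  targets=[0,0,0.15,0,0,0,0,0,0.3,0,0,0,0,0,0.45,0,0,0,0,0,0.6,0,0,0,0,0,0.75,0,0,0,0,0,0.75,0,0,0],
)

```text
time: 17.48
position: [0.5368, -0.1457, 0.0643]
tool_rot: [-0.142, 0.955, -0.256, 0.037]
ft_force: [-1.6, 0.6, -2.5]
grip_width: 0.0239
```

Run:
```python
from h import *
ob=robot.get_obs(); print(cellnow(ob),'head F',headR().T@ob['ft_force'],ob['grip_width'], ob['moment'])
```

```text
[  0.13270567   0.43360091 -18.79882862] head F [-2.14439158 -1.35461929 -1.65180488] 0.023935714723071055 [ 0.75181765  0.43852493 -0.12350902]
```

Emit:
drive_tool(
  targets=[0,0,0.15,0,0,0,0,0,0.3,0,0,0,0,0,0.45,0,0,0,0,0,0.6,0,0,0,0,0,0.7,0,0,0,0,0,0.7,0,0,0],
)

```text
time: 17.98
position: [0.5378, -0.1492, 0.0584]
tool_rot: [-0.142, 0.955, -0.256, 0.037]
ft_force: [-1.3, 1.2, -1.8]
grip_width: 0.0238
```

Run:
```python
from h import *
ob,p,d,X=handpts('w17'); print(cellnow(ob),'head F',headR().T@ob['ft_force'],ob['grip_width'], ob['moment'])
m=(d>.05)&(X[:,2]>-75)&(X[:,2]<=-62)&(abs(X[:,1])<9)&(X[:,0]<11)&(X[:,0]>0); print(np.percentile(X[m],[5,50,95],axis=0))
m=(d.reshape(420,560)>0); 
d12=np.load('pics/w12.npy'); dd=d.reshape(420,560); 
for v in(256,262,268): print(v,d12[v,270:290:5],dd[v,270:290:5])
cv2.imwrite('pics/w17c.png',cv2.resize(p[160:290,200:360,::-1],None,fx=5,fy=4.6,interpolation=2))
```

```text
[  0.30864467   0.45819168 -25.67745661] head F [-2.15798511 -0.8869284  -0.78355563] 0.023803245062627404 [ 0.62668032  0.50099339 -0.14928692]
[[  0.54732801  -8.08305688 -67.99578061]
 [  5.58039977  -0.19738728 -67.17606391]
 [ 10.45776654   8.07057443 -66.2567557 ]]
256 [0.15263759 0.15362035 0.15239933 0.15230294] [0.15276258 0.15187366 0.15280496 0.15254687]
262 [0.14870198 0.14842491 0.14954047 0.14969826] [0.14818005 0.1486564  0.14897354 0.14778744]
268 [0.1495962  0.14815633 0.1498935  0.14894155] [0.14943756 0.14985347 0.14872278 0.14981535]
```

View pics/w17c.png

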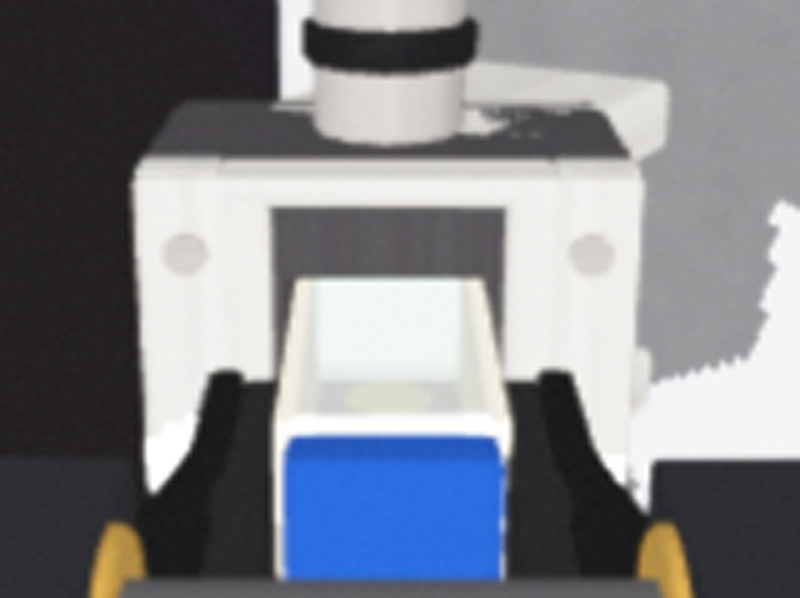

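Emit:
drive_tool(
  targets=[0,0,0.1,0,0,0,0,0,0.2,0,0,0,0,0,0.2,0,0,0],
)

```text
time: 18.28
position: [0.5381, -0.15, 0.0568]
tool_rot: [-0.142, 0.955, -0.256, 0.038]
ft_force: [-3.0, 0.5, -1.5]
grip_width: 0.0239
```

Emit:
drive_tool(
  targets=[0,0,0.05,0,0,0,0,0,0.1,0,0,0],
)

```text
time: 18.45
position: [0.5382, -0.1503, 0.0565]
tool_rot: [-0.142, 0.955, -0.257, 0.038]
ft_force: [-4.2, 5.7, 9.5]
grip_width: 0.0236
```

Run:
```python
from h import *
ob=robot.get_obs(); print(cellnow(ob),'head F',headR().T@ob['ft_force'])
```

```text
[  0.35568493   0.50542654 -27.90700053] head F [-1.05455302 -2.3855822  11.52962779]
```

Emit:
drive_tool(
  targets=[0,0,-0.05,0,0,0,0,0,-0.05,0,0,0,0,0,-0.05,0,0,0,0,0,-0.05,0,0,0,0,0,-0.05,0,0,0,0,0,-0.05,0,0,0,0,0,-0.05,0,0,0,0,0,-0.05,0,0,0],
  grip=-0.2,
)

```text
time: 19.12
position: [0.5384, -0.1502, 0.0565]
tool_rot: [-0.142, 0.955, -0.256, 0.038]
ft_force: [-0.3, 0.2, 0.1]
grip_width: 0.0516
```

Run:
```python
from h import *
ob,p,d,X=handpts('w18'); print(cellnow(ob),'head F',headR().T@ob['ft_force'],ob['grip_width'])
m=(d>.05)&(X[:,2]>-75)&(X[:,2]<=-62)&(abs(X[:,1])<9)&(X[:,0]<11)&(X[:,0]>0); print(np.percentile(X[m],[5,50,95],axis=0))
cv2.imwrite('pics/w18c.png',cv2.resize(p[160:290,200:360,::-1],None,fx=5,fy=4.6,interpolation=2))
```

```text
[  0.39892365   0.75643478 -27.93322177] head F [-0.14217633 -0.26277619  0.25118353] 0.051609434150437374
[[  0.53678973  -8.05205226 -68.13293956]
 [  5.69972889  -0.20425266 -67.22988425]
 [ 10.48863592   8.078751   -66.27271937]]
```

View pics/w18c.png

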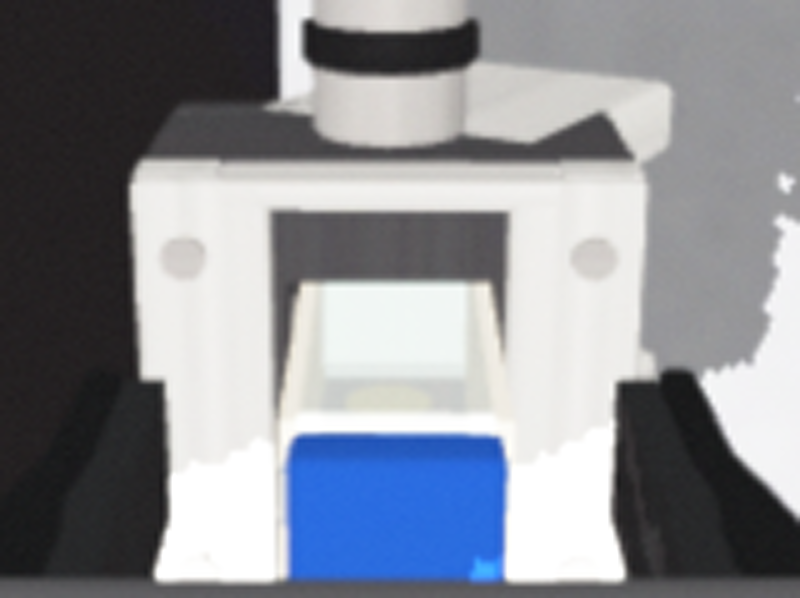

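Emit:
drive_tool(
  targets=[0,0,-0.7,0,0,0,0,0,-2.5,0,0,0,0,0,-5,0,0,0,0,0,-8,0,0,0,0,0,-11,0,0,0,0,0,-13.5,0,0,0,0,0,-15,0,0,0,0,0,-15,0,0,0,0,0,-15,0,0,0],
)

```text
time: 19.92
position: [0.5169, -0.0778, 0.1872]
tool_rot: [-0.142, 0.955, -0.256, 0.039]
ft_force: [0.2, -0.2, 0.2]
grip_width: 0.0525
```

Run:
```python
from h import *
ob,p,d,X=handpts('w19'); print(ob['time'],ob['position'],ob['ft_force'])
c=cv2.resize(p[120:250,200:350,::-1],None,fx=4,fy=4,interpolation=2)
H=headR()
def dr(c,name,of,s,P,col=(0,255,0)):
    k=((proj(name,OW+np.array(P)@H.T,ob)-of+.5)*s-.5).round().astype(int); cv2.polylines(c,[k.reshape(-1,1,2)],True,col,1)
for z,w in((.038,.012),(.046,.011)): dr(c,'wrist',[200,120],4,[[-w,-w,z],[w,-w,z],[w,w,z],[-w,w,z]])
cv2.imwrite('pics/w19c.png',c)
p,d=robot.camera('scene'); cv2.imwrite('pics/s19.png',cv2.resize(p[130:270,200:360,::-1],None,fx=5,fy=4.2,interpolation=2))
```

```text
19.9167 [ 0.51693226 -0.07777515  0.18723213] [ 0.19802209 -0.19340324  0.22565359]
```

View pics/w19c.png

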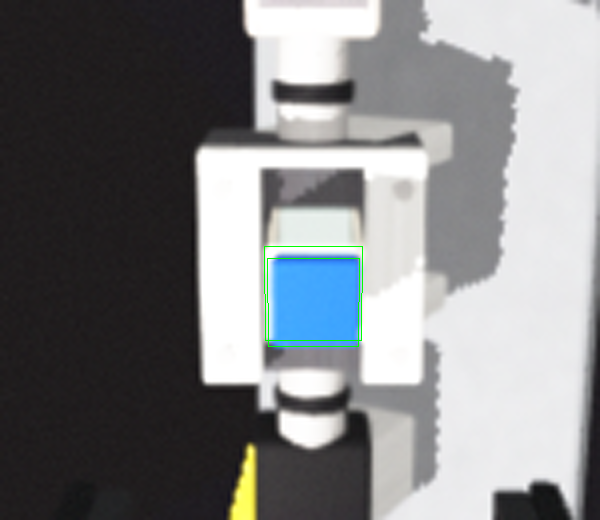

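View pics/s19.png

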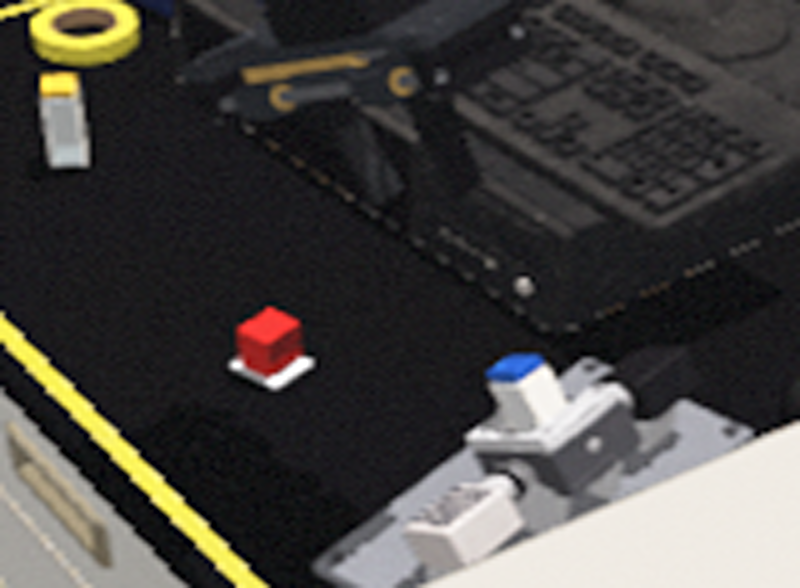

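Run:
```python
from h import *
ob=robot.get_obs(); d=np.load('pics/w19.npy'); H=headR()
Rc=R.from_quat(ob['tool_rot']).as_matrix()
for (u,v) in[(278,190),(274,195),(283,198),(255,170),(298,185)]:
    o,r=ray('wrist',[(u,v)],ob); print((H.T@(o+r[0]*d[v,u]-OW)*1000).round(1))
print(robot.hand_in())
```

```text
[-0.7 -6.9 45.2]
[ 3.1 -1.9 44.7]
[-5.5  1.3 44.3]
[ 23.5 -19.3   9.4]
[-22.   -3.2   9.6]
the job is handed in; nothing more can be done
None
```

The job is done and handed in at about 20 s of the 58 s allowed; no verdict was reported. The red cover stands upright on the worktop at about (0.48, 0.06). The blue-lidded cell is seated in the well, gripped only by its frosted faces, with its clear faces along the light path.

**Last checks:**
- **Seating depth:** the cell met the floor with its underside 27.9 mm below the well mouth (28 mm expected), under a push of about 11 N. Afterwards the lid top read 44 to 45 mm above the slot floor against 46 mm expected. The lips read about 0.5 mm low by the same depth camera, so I took it as fully home.
- **Alignment:** the lid outline matches the seated prediction to about 1 mm and looks square to the well.
- **Other objects:** in the last camera views the cover is upright and the yellow-lidded cell looks unmoved. I never went near the jar or the brass weight, and both were in their places in the last wide wrist picture (I did not measure them). The gripper was about 15 cm clear with no force on it.

**What disagreed:** the fingers end about 38 mm short of the reported TCP, although it is described as lying at their very end. Because of this the first grip on the cover closed above it without touching anything, and I corrected for the offset afterwards. The wrist camera also placed the head about 1.7 mm further along the light path than the fixed cameras did. I used the wrist value for the fit.

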